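# Index the bushing turntable and close its dust cover

### The arm

A 6-joint arm with a two-finger parallel gripper is mounted at the origin on the work surface. World frame = base frame: x ahead of the robot, y to its left, z up, the work surface at z = 0. Lengths are in m, angles in rad, forces in N, time in s.
With the tool pointing down it reaches from about 0.3 to 0.875 m from the base axis. Payload 6.4 kg.
Tool frame: the origin (TCP) lies between the finger pads, 19 mm behind the fingertips; this is the grasp point; z points along the fingers, y is the line along which they close (so a half turn about z gives the same grasp; the last joint's range is limited). The gripper opens to 88 mm and grips with 3 to 60 N. Pads are 18 mm wide; open, the fingers measure 123 mm over their backs; the gripper's body (75 mm by 187 mm) begins 45 mm behind the grasp point.
Start: joints at [-1.423, 0.181, 1.607, -0, 1.354, -0.206], TCP at [0.199, -0.539, 0.257] pointing down, gripper open.
Joint ranges: [-2.99, 2.99], [-0.89, 2.07], [0.3, 2.58], [-1.14, 4.28], [0, 2.63], [-3.12, 3.12]. Speed limits (rad/s): [2.57, 2.57, 3.01, 3.14, 3.14, 3.14].

### API

Orientations are given as a rotation vector (axis times angle).
In Python, from rig import status, imaging, robot gives the robot as it stands. The module is installed in compiled form; this text tells all that it offers.
- The arm moves only by the tool jog_arm, never from a script. Its argument "commands" is a list of rows, each an object with "hand": the opening, from 0 (shut) to 1 (fully open); "translation": the shift along the tool's x, y, z in mm, a list of three; "turn": the turn, a rotation vector about the tool's x, y, z in degrees, a list of three. In form: [{"hand": hand, "translation": [dx, dy, dz], "turn": [rx, ry, rz]}, ...]. A call has exactly 10 rows; each row is the pose to reach, as a shift and turn from the pose commanded when the call began, along the tool's axes at that moment; what a row does not reach only later rows make up. A row lasts 1/12 s, in which the tool goes at most 41.7 mm and 7.16 degrees, less where a joint would pass 70% of its speed; a pose out of reach is approached as far as the arm can. A call with a gripper value outside its range is refused whole. The fingers move at their own pace and stop on an object; "newtons" is the grip in N (left out, the last holds). Time passes only in rows, so rows that repeat a pose let the fingers close, or fill a call up. It gives the time, the measured TCP pose, the force, the opening and the grip force at its end, in the units of the state.
- status.read_state(): the state, without advancing time (a new reading comes with each control period).
- imaging.grab_frame(name): name is "side" or "top" or "wrist"; returns the picture (480x640x3 uint8, red, green, blue); there is no depth.
- imaging.camera_info(name): a dict with "K" (3x3 intrinsics, pixels), "T" (4x4, takes a point from camera to world coordinates). Camera axes: x right, y down, z forward; pixel columns grow to the right and rows downward; lengths in m; the calibration is good to about 2 mm. A picture is of the moment at which its call begins: read the wrist's pose just before it. camera_info takes no time and is no camera call; for the wrist camera it gives the pose at the moment of the call.
- robot.hand_in(): hands the job in; it is judged then, once.
The state is a dict: "clock": time; "joints": joint angles; "joint_velocities": joint speeds; "tau": joint torques, N m; "ee_pos": TCP position; "orientation": TCP orientation; "force": force on the tool from outside, world axes, zero at the start; "ft_torque": the same for the moment, N m; "opening": finger opening in m; "grip_force": force on a finger pad.
Only numpy, scipy, OpenCV 4.12 (cv2) and the standard library are available. Lean on these libraries where they do the work, as an engineer would, in place of code of your own. Each camera call takes 0.05 s, during which the arm holds its last target. There are 200 camera calls.

### The job

Turn the turntable counter-clockwise (seen from above), past its first detent, until it clicks into the second one, somewhere near where the rib on the disc meets the fixed pointer, and let go of it: the detent block is set by hand, so find the click by feel. Then fold the dust cover all the way down over the bushing until it lies level on its stop. Do not touch the brass bushing, do not knock the hook rail or the puller hanging from it, and leave the sleeve and the seal caps where they are.

Things in the scene. Friction and masses are not known exactly. Their poses are not given: they have to be found in the camera images.
- jig: fixed repair jig, painted steel base plate 320 (x) x 460 (y) x 12 mm; origin under the plate's centre at bench height; x points roughly to the robot's left, y back to the robot, z up. The turntable's axis is vertical through it. The rail stands on uprights at y = +-218 mm. The sprung detent roller bears on the rim near y = -128 mm.
- pointer_tip (a point): inner end of the fixed pointer, 55 mm above the bench, at the disc's rim on the robot's right (jig x = -123 mm, y = 0), on a post reaching out to x = -158 mm. The rib on the disc's rim, 26 mm long and 4 mm high, meets it at joint angle 1.75, close to the second detent (within 12 mm).
- turntable (a joint): angle of the turntable, rad, grows counter-clockwise from above; end stops -0.1 and 2.3. First (passing) detent near 0.87, second near 1.75, both shifted alike by an unknown amount up to 0.1 rad: the detent block is bolted anywhere in a slot. Elsewhere it stays where left. Within 0.06 rad of a detent the roller drops and pulls the disc in; leaving takes 4 to 9 N at the handle.
- roller (a joint): retraction of the sprung detent roller, m: about 0.003 while it rides on the disc's rim, 0 (below 0.001) when it has dropped fully into a notch, i.e. the disc has clicked into a detent.
- turntable_hinge (a point): point on the turntable's axis at the disc's top face, 50 mm above the bench. The steel disc is 240 mm across and 20 mm thick.
- handle_top (a point): centre of the top of the turntable's handle: an upright plain round steel post, 20 mm diameter, its top 62 mm above the disc (112 mm above the bench), on a 32 mm flange 4 mm high; 95 mm from the turntable's axis, at 130 deg + joint angle from the jig's x axis, so it sweeps under the rail on the jig's -x side.
- bushing: brass bushing, 50 mm outer diameter, top 38 mm above the disc (88 mm above the bench), held on a spindle on the disc across from the handle, 78 mm from the turntable's axis; origin under its seat at the disc's top. Not to be touched.
- rail: hook rail, an angle iron 30 x 30 mm, 440 mm long along the jig's y, at jig x = -75 mm, right above the handle's path; heights 226 to 255 mm over the bench (origin at 240 mm, mid-length). A tool pointing straight down at the handle would hit it: come in under it, leaning, from the open jig -x side. Small hooks on its far side at y = +-165 mm.
- puller_foot (a point): lower end of the dark two-jaw bearing puller that hangs loosely from the rail's hook at jig y = -165 mm, 70 mm wide, 140 mm tall, foot 105 mm above the bench, at jig x = -47 mm.
- cover (a joint): angle of the folding dust cover about its hinge, rad: 0 = standing upright, 1.571 = folded level over the disc (its stop), negative = leaning outwards, to the robot. Stiff hinge, stays where it is left; takes about 2 to 5 N at its free edge.
- cover_hinge (a point): middle of the cover's hinge line, which runs along the jig's x axis, at jig x = 50 mm, y = 135 mm, 105 mm above the bench. The cover is a 3 mm steel sheet 130 mm wide (along jig x), symmetric about this point, and 129 mm from hinge to free edge; it folds towards jig -y.
- cover_edge (a point): middle of the cover's free edge, 129 mm from the hinge line; along this edge a 14 mm lip stands off the inner face (the face that goes down).
- sleeve: bystander: black rubber roller sleeve standing on end, 90 mm diameter, 90 mm tall, origin under its centre
- cap_a: bystander: blue seal cap, 62 mm diameter, 14 mm high, origin under its centre
- cap_b: bystander: second blue seal cap, same as cap_a

How it is judged:
On the way, in this order (a step that is already met when the one before it is completed fails the run):
1. the turntable rests in its second detent, let go, the cover not yet folded down (value of joint turntable between 1.55 and 1.95 rad and value of joint roller below 0.0015 m and contact force between the fingers and jig below 0.5 N and value of joint cover below 1 rad), for 0.2 s.
2. the cover is folded fully down (value of joint cover above 1.52 rad), for 0.2 s.
At the end, for the whole second after the job is handed in: the turntable rests clicked into its second detent (angle between 1.55 and 1.95 rad and the roller dropped into the notch, retraction under 1.5 mm) and the cover lies fully down (at least 1.52 rad) (value of joint turntable between 1.55 and 1.95 rad and value of joint roller below 0.0015 m and velocity of joint turntable between -0.05 and 0.05 rad/s and value of joint cover above 1.52 rad); the robot touches nothing.
It fails at once if the bushing is touched (contact force between any of the fingers, the arm and bushing above 1 N).
It fails at once if the rail is knocked (over 5 N) (contact force between any of the arm, the fingers and rail above 5 N).
It fails at once if the hanging puller is knocked aside by more than 20 mm (distance of puller_foot from where it was at the start of the episode above 0.02 m).
It fails at once if the sleeve or a seal cap is moved by more than 20 mm (distance of any of sleeve, cap_a, cap_b from where it was at the start of the episode above 0.02 m).
It also fails if it takes over 64 s, if anything falls off the work surface, if the arm or the gripper's body presses on something with over 40 N, if the wrist force passes 120 N, or if a joint passes its speed limit or range.

## Working session

There is one attempt and no reset: what is moved stays moved. The work goes in short steps, Python scripts to look and compute and a tool call to move; the robot and the scene stay as the last step left them, time stands still between calls to the robot, and variables do not carry over. Pictures are saved under pics/ and viewed, at most 10 in all, crops included, and the job is handed in when it is done.

Besides the shell and the picture viewer there is one more tool, called after "Request:" as name([rows], argument=value, ...), one row to a line, values as JSON. jog_arm: Moves the arm, as the interface text tells. Its arguments: {"type":"object","properties":{"commands":{"type":"array"},"newtons":{"type":"number"}},"required":["commands"]}

```bash
mkdir -p pics; python3 - <<'E'
from rig import status, imaging
import cv2, numpy as np
for n in ("side","top"):
    im=imaging.grab_frame(n); cv2.imwrite(f"pics/{n}0.png",im[:,:,::-1]); c=imaging.camera_info(n); print(n,np.round(c["K"],1).tolist(),np.round(c["T"],4).tolist())
s=status.read_state(); print({k:np.round(v,3).tolist() for k,v in s.items()})
c=imaging.camera_info("wrist");print(np.round(c["K"],1).tolist(),np.round(c["T"],4).tolist())
E
```

```text
side [[620.3, 0.0, 320.4], [0.0, 620.3, 237.6], [0.0, 0.0, 1.0]] [[0.9933, -0.08, 0.0835, 0.4728], [-0.1144, -0.5719, 0.8123, -1.324], [-0.0172, -0.8164, -0.5772, 1.117], [0.0, 0.0, 0.0, 1.0]]
top [[576.4, 0.0, 331.1], [0.0, 576.4, 234.6], [0.0, 0.0, 1.0]] [[0.0589, -0.9769, 0.2055, 0.3354], [-0.9982, -0.0588, 0.0066, 0.0421], [0.0056, -0.2055, -0.9786, 1.5983], [0.0, 0.0, 0.0, 1.0]]
{'clock': 0.1, 'joints': [-1.423, 0.181, 1.608, 0.0, 1.354, -0.206], 'joint_velocities': [-0.001, -0.002, -0.002, 0.001, 0.0, 0.0], 'tau': [0.0, -43.483, -34.27, 0.07, 0.034, -0.0], 'ee_pos': [0.199, -0.539, 0.257], 'orientation': [-3.091, -0.553, -0.0], 'force': [0.045, 0.576, -0.099], 'ft_torque': [0.027, -0.007, -0.032], 'grip_force': 0.0, 'opening': 0.088}
[[410.9, 0.0, 320.0], [0.0, 410.9, 232.2], [0.0, 0.0, 1.0]] [[0.3463, -0.8929, -0.2878, 0.2735], [-0.9381, -0.3302, -0.1044, -0.5112], [-0.0018, 0.3061, -0.952, 0.3838], [0.0, 0.0, 0.0, 1.0]]
```

View pics/side0.png

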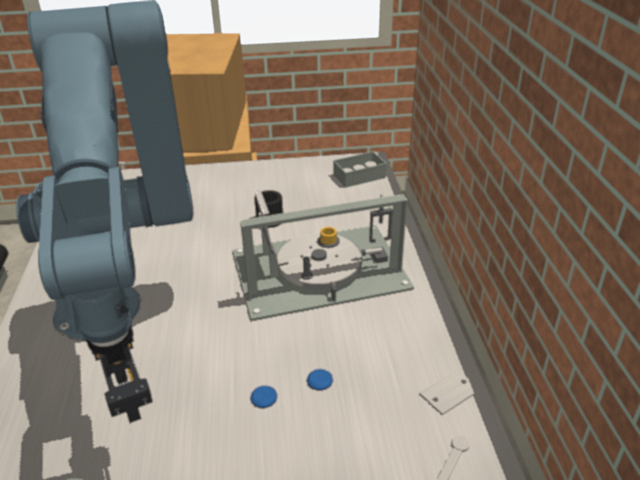

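View pics/top0.png

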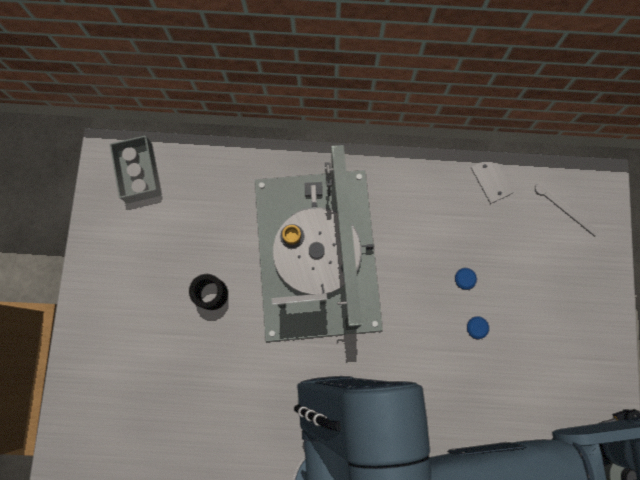

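Side view: the jig is at about (325,250), with the handle at (307,268), the bushing at (328,235) and the puller at (381,222). Top view: disc centre near (317,250), rail running from (338,150) to (353,325), and the cover edge-on near (300,299). I'll zoom in on both.

```bash
python3 - <<'E'
import cv2,numpy as np
a=cv2.imread("pics/side0.png")[170:320,225:425]; b=cv2.imread("pics/top0.png")[140:350,245:395]
a=cv2.resize(a,None,fx=4,fy=4,interpolation=3); cv2.imwrite("pics/sz.png",a)
b=cv2.resize(b,None,fx=2.8,fy=2.8,interpolation=3); cv2.imwrite("pics/tz.png",b)
E
```

```text
(no output)
```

View pics/sz.png

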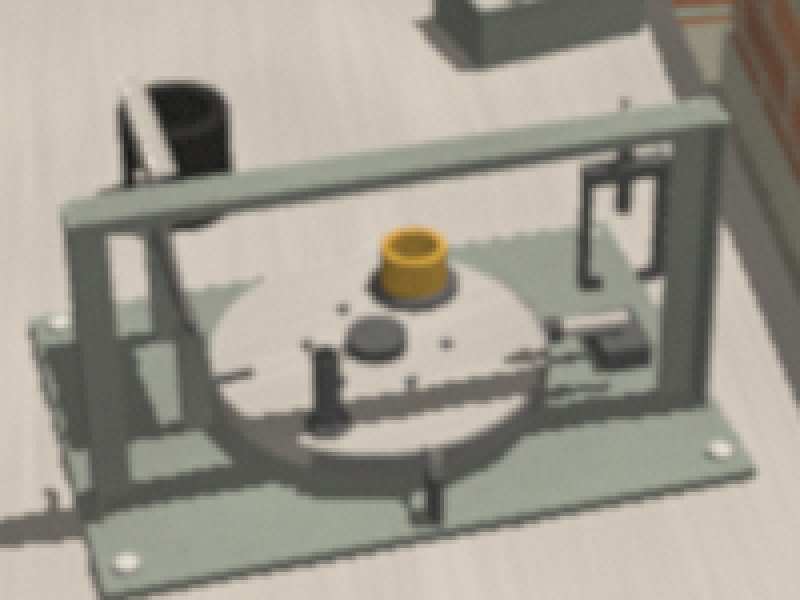

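View pics/tz.png

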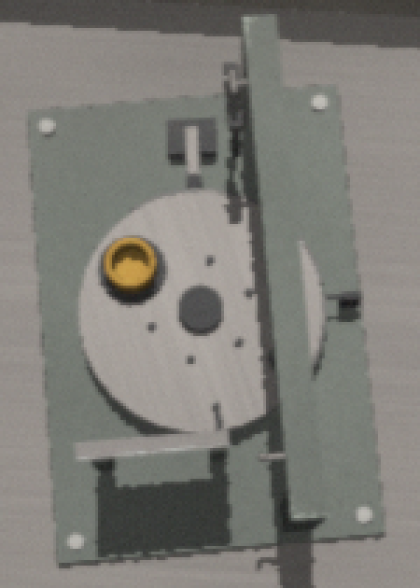

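Side zoom: handle top (327,352), bushing (414,240), hub (376,338), bolts (60,322), (126,562) and (720,450). The rib mark at (235,375) is near the front left, and the cover stands roughly upright with its lip at (130..175, 90..180). Top zoom: bolts at the four corners, hub (200,310), bushing (131,264), cover edge from (75,447) to (228,437).

```bash
cat > h.py <<'E'
import numpy as np, cv2
from rig import imaging
def ray(n,px,c=None):
    c=c or imaging.camera_info(n); K=np.array(c["K"]);T=np.array(c["T"])
    d=T[:3,:3]@np.linalg.solve(K,[px[0],px[1],1]); return T[:3,3],d/np.linalg.norm(d)
def onz(n,px,z,c=None):
    o,d=ray(n,px,c); return o+d*(z-o[2])/d[2]
def tri(r1,r2):
    (o,d),(p,e)=r1,r2
    s=np.linalg.lstsq(np.c_[d,-e],p-o,rcond=None)[0]; a=o+s[0]*d;b=p+s[1]*e
    return (a+b)/2,np.linalg.norm(a-b)
E
cat > m1.py <<'E'
from h import *
S=lambda x,y:(x/4+225-.375,y/4+170-.375)
T=lambda x,y:(x/2.8+245-.32,y/2.8+140-.32)
# refine bolts/bushing by blobs
top=cv2.imread("pics/top0.png");sid=cv2.imread("pics/side0.png")
def blob(im,m,px,r=5):
    x,y=map(int,np.round(px)); w=m[y-r:y+r+1,x-r:x+r+1]; mm=cv2.moments(w.astype(np.uint8),True)
    return (x-r+mm["m10"]/mm["m00"],y-r+mm["m01"]/mm["m00"])
wt=top.min(2)>165; ws=sid.min(2)>185
B=[]
for t in [(47,126),(319,102),(76,541),(364,514)]:
    p=T(*t); q=blob(top,wt,p,4) if wt[int(p[1])-3:int(p[1])+4,int(p[0])-3:int(p[0])+4].any() else p
    B.append(onz("top",q,.016)[:2]); print("bolt",np.round(p,1),np.round(q,1),np.round(B[-1],4))
B=np.array(B); print("mean",B.mean(0), "sides",np.linalg.norm(B[0]-B[1]),np.linalg.norm(B[2]-B[3]),np.linalg.norm(B[0]-B[2]),np.linalg.norm(B[1]-B[3]))
ydir=(B[2]+B[3]-B[0]-B[1]);xdir=B[0]+B[2]-B[1]-B[3]
print("ang x",np.degrees(np.arctan2(xdir[1],xdir[0])),"ang y",np.degrees(np.arctan2(ydir[1],ydir[0])))
for n,t,s in [("hub",(200,309),(376,336)),("bushtop",(131,262),(414,240)),("boltTL?",(47,126),(0,0)),("boltBL",(76,541),(60,322)),("boltBR",(364,514),(126,562)),("boltTR",(319,102),(720,450)),
  ("railBR end",(323,517),(68,222)),("coverR",(228,437),(175,178)),("coverL",(75,447),(130,90)),("ptr",(328,305),(432,455))]:
    p,e=tri(ray("top",T(*t)),ray("side",S(*s))); print(n,np.round(p,4),round(e,4))
print("handle top z=.112",onz("side",S(327,350),.112), "handle flange base .054",onz("side",S(327,425),.054))
E
python3 m1.py
```

```text
bolt [261.5 184.7] [261.2 184.5] [0.8018 0.2609]
bolt [358.6 176.1] [358.5 175.9] [ 0.8443 -0.0155]
bolt [271.8 332.9] [271.5 332.9] [0.3868 0.198 ]
bolt [374.7 323.3] [374.4 323.4] [ 0.4286 -0.0792]
mean [0.615403   0.09103505] sides 0.27961761443883715 0.28028481726122495 0.41978872121950395 0.4205309731671595
ang x 98.66406135383107 ang y -171.33840656201642
hub [0.6131 0.0907 0.0563] 0.0019
bushtop [0.649  0.1584 0.0899] 0.0012
boltTL? [0.5266 0.1653 0.3784] 0.3312
boltBL [0.3856 0.1971 0.014 ] 0.0025
boltBR [ 0.4273 -0.0801  0.0152] 0.0036
boltTR [ 0.8427 -0.0158  0.0128] 0.0037
railBR end [ 0.41   -0.028   0.2534] 0.0012
coverR [0.4763 0.0546 0.2261] 0.0036
coverL [0.4554 0.184  0.2194] 0.007
ptr [ 0.632  -0.0337  0.0442] 0.0084
handle top z=.112 [0.57042444 0.00505487 0.112     ] handle flange base .054 [ 0.56789886 -0.00284833  0.054     ]
```

```bash
cat > kin.py <<'E'
import numpy as np
from scipy.spatial.transform import Rotation as R
def lean(az,e,s=1): # tool axes: z toward azimuth az, e deg below horizontal; s=1 camera (tool x) down
    a,e=np.radians([az,e]); z=np.array([np.cos(e)*np.cos(a),np.cos(e)*np.sin(a),-np.sin(e)])
    x=s*np.array([-np.sin(e)*np.cos(a),-np.sin(e)*np.sin(a),-np.cos(e)]); return np.c_[x,np.cross(z,x),z]
E
python3 - <<'E'
from kin import *
for az in (60,75,90,98):
  for e in (35,50):
    for s in (1,-1):
      for q1 in (-12,-25):
        M=R.from_euler('ZY',[q1,95],degrees=True).as_matrix().T@lean(az,e,s)@R.from_euler('z',-90,degrees=True).as_matrix()
        A=R.from_matrix(M).as_euler('ZYZ',degrees=True)
        print(az,e,s,q1,np.round(A), "if s4=-: q4",round(-A[0]))
E
```

```text
60 35 1 -12 [  55.   72. -174.] if s4=-: q4 -55
60 35 1 -25 [ 55.  83. 179.] if s4=-: q4 -55
60 35 -1 -12 [55. 72.  6.] if s4=-: q4 -55
60 35 -1 -25 [55. 83. -1.] if s4=-: q4 -55
60 50 1 -12 [  39.   75. -169.] if s4=-: q4 -39
60 50 1 -25 [  40.   83. -179.] if s4=-: q4 -40
60 50 -1 -12 [39. 75. 11.] if s4=-: q4 -39
60 50 -1 -25 [40. 83.  1.] if s4=-: q4 -40
75 35 1 -12 [ 55.  85. 178.] if s4=-: q4 -55
75 35 1 -25 [ 54.  95. 170.] if s4=-: q4 -54
75 35 -1 -12 [55. 85. -2.] if s4=-: q4 -55
75 35 -1 -25 [ 54.  95. -10.] if s4=-: q4 -54
75 50 1 -12 [ 40.  84. 179.] if s4=-: q4 -40
75 50 1 -25 [ 39.  93. 169.] if s4=-: q4 -39
75 50 -1 -12 [40. 84. -1.] if s4=-: q4 -40
75 50 -1 -25 [ 39.  93. -11.] if s4=-: q4 -39
90 35 1 -12 [ 54.  97. 169.] if s4=-: q4 -54
90 35 1 -25 [ 51. 107. 161.] if s4=-: q4 -51
90 35 -1 -12 [ 54.  97. -11.] if s4=-: q4 -54
90 35 -1 -25 [ 51. 107. -19.] if s4=-: q4 -51
90 50 1 -12 [ 39.  94. 168.] if s4=-: q4 -39
90 50 1 -25 [ 37. 102. 157.] if s4=-: q4 -37
90 50 -1 -12 [ 39.  94. -12.] if s4=-: q4 -39
90 50 -1 -25 [ 37. 102. -23.] if s4=-: q4 -37
98 35 1 -12 [ 52. 103. 164.] if s4=-: q4 -52
98 35 1 -25 [ 48. 113. 155.] if s4=-: q4 -48
98 35 -1 -12 [ 52. 103. -16.] if s4=-: q4 -52
98 35 -1 -25 [ 48. 113. -25.] if s4=-: q4 -48
98 50 1 -12 [ 38.  99. 161.] if s4=-: q4 -38
98 50 1 -25 [ 34. 106. 151.] if s4=-: q4 -34
98 50 -1 -12 [ 38.  99. -19.] if s4=-: q4 -38
98 50 -1 -25 [ 34. 106. -29.] if s4=-: q4 -34
```

Request:
jog_arm([
  {"hand": 0.5,"translation": [20,-10,-6],"turn": [0,0,7]},
  {"hand": 0.5,"translation": [40,-20,-12],"turn": [0,0,14]},
  {"hand": 0.5,"translation": [60,-30,-18],"turn": [0,0,21]},
  {"hand": 0.5,"translation": [80,-40,-24],"turn": [0,0,28]},
  {"hand": 0.5,"translation": [100,-50,-30],"turn": [0,0,35]},
  {"hand": 0.5,"translation": [120,-60,-36],"turn": [0,0,42]},
  {"hand": 0.5,"translation": [140,-70,-42],"turn": [0,0,49]},
  {"hand": 0.5,"translation": [160,-80,-48],"turn": [0,0,56]},
  {"hand": 0.5,"translation": [180,-90,-54],"turn": [0,0,63]},
  {"hand": 0.5,"translation": [196,-98,-60],"turn": [0,0,70]},
], newtons=20)

```text
clock: 0.93
ee_pos: [0.3499, -0.3781, 0.3173]
orientation: [-2.846, 1.328, 0.001]
force: [-0.1, 0.1, 0.2]
opening: 0.044
grip_force: 0.0
```

```bash
cat >> kin.py <<'E'
def cmd(pos,M=None):
    "tool-frame shift (mm) and turn (deg) from the present pose to world pos / matrix M"
    from rig import status
    s=status.read_state(); C=R.from_rotvec(s["orientation"])
    t=C.inv().apply(np.array(pos)-s["ee_pos"])*1000
    r=(C.inv()*R.from_matrix(M)).as_rotvec(degrees=True) if M is not None else 0
    print("shift",np.round(t,1),"turn",np.round(r,1),"|",np.round(np.linalg.norm(r),1)); return t,r
def st():
    from rig import status
    s=status.read_state(); print({k:np.round(s[k],3).tolist() for k in("clock","joints","ee_pos","force","opening","grip_force")}); return s
E
python3 - <<'E'
from kin import *
st(); M=lean(88,38); h=np.array([.570,.005,.09]); print(h-.13*M[:,2]); cmd(h-.13*M[:,2],M)
E
```

```text
{'clock': 0.933, 'joints': [-1.055, -0.001, 1.681, 0.0, 1.462, 1.389], 'ee_pos': [0.35, -0.378, 0.317], 'force': [-0.123, 0.137, 0.214], 'opening': 0.044, 'grip_force': 0.0}
[ 0.56642485 -0.09737899  0.17003599]
shift [ -76.  -346.2  147.5] turn [ 19.  -49.5  39. ] | 65.8
```

Request:
jog_arm([
  {"hand": 0.5,"translation": [-7,-33,12],"turn": [1.9,-4.9,3.9]},
  {"hand": 0.5,"translation": [-14,-66,24],"turn": [3.8,-9.9,7.8]},
  {"hand": 0.5,"translation": [-21,-99,36],"turn": [5.7,-14.8,11.7]},
  {"hand": 0.5,"translation": [-28,-132,48],"turn": [7.6,-19.8,15.6]},
  {"hand": 0.5,"translation": [-35,-165,60],"turn": [9.5,-24.7,19.5]},
  {"hand": 0.5,"translation": [-42,-198,72],"turn": [11.4,-29.7,23.4]},
  {"hand": 0.5,"translation": [-49,-231,84],"turn": [13.3,-34.6,27.3]},
  {"hand": 0.5,"translation": [-56,-264,96],"turn": [15.2,-39.6,31.2]},
  {"hand": 0.5,"translation": [-62,-297,108],"turn": [17.1,-44.5,35.1]},
  {"hand": 0.5,"translation": [-68,-330,120],"turn": [19,-49.5,39]},
])

```text
clock: 1.77
ee_pos: [0.5581, -0.1133, 0.1967]
orientation: [-1.645, 1.701, 0.807]
force: [0.7, 0.2, -0.8]
opening: 0.0439
grip_force: 0.0
```

```bash
python3 - <<'E'
from kin import *
from rig import imaging
import cv2
s=st(); print(np.round(R.from_rotvec(s["orientation"]).as_matrix(),3).tolist())
c=imaging.camera_info("wrist"); im=imaging.grab_frame("wrist"); cv2.imwrite("pics/w1.png",im[:,:,::-1]); np.savez("w1.npz",**c)
side=imaging.grab_frame("side"); cv2.imwrite("pics/s1.png",side[:,:,::-1])
E
```

```text
{'clock': 1.767, 'joints': [-0.741, 0.533, 1.52, 0.653, 1.743, 2.324], 'ee_pos': [0.558, -0.113, 0.197], 'force': [0.704, 0.162, -0.817], 'opening': 0.044, 'grip_force': 0.0}
[[-0.022, -0.999, 0.025], [-0.613, 0.033, 0.789], [-0.79, 0.002, -0.614]]
```

View pics/w1.png

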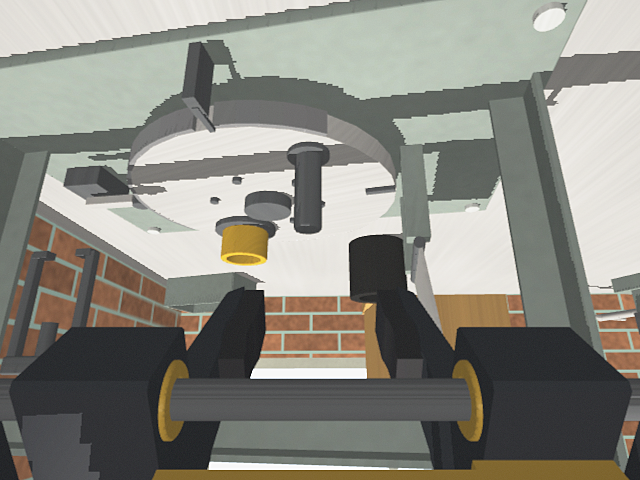

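The wrist view is upside-down. The handle post runs from its flange at (308,155) to its top at (308,228), between the fingers and slightly right of centre. The bushing is at (245,245) and the puller is far left at (40,260). I'll triangulate the handle from this and the side view.

```bash
cat > m2.py <<'E'
from h import *; from kin import *
c=dict(np.load("w1.npz")); o=np.array([.6154,.0910]); a=np.radians(98.66)
J=np.array([[np.cos(a),np.sin(a)],[-np.sin(a),np.cos(a)]])
S=lambda x,y:(x/4+225-.375,y/4+170-.375)
im=cv2.imread("pics/w1.png"); g=im.max(2)
for y in (175,190,205,220,226,230,234): 
    r=np.where(g[y,285:335]<110)[0]; print(y,(r.min()+285,r.max()+285) if len(r) else None)
for n,w,s in [("top",(308,227),(327,350)),("base",(308,153),(327,425))]:
    p,e=tri(ray("w",w,c),ray("side",S(*s))); print(n,np.round(p,4),round(e,4),"jig",J@(p[:2]-o))
p=onz("w",(308,227),.112,c); j=J@(p[:2]-o); print("w top",p,j,np.hypot(*j),np.degrees(np.arctan2(j[1],j[0]))-130)
E
python3 m2.py
```

```text
175 (np.int64(295), np.int64(320))
190 (np.int64(295), np.int64(320))
205 (np.int64(285), np.int64(323))
220 (np.int64(290), np.int64(320))
226 (np.int64(294), np.int64(321))
230 (np.int64(296), np.int64(319))
234 None
top [0.5704 0.0089 0.1091] 0.0007 jig [-0.07441581  0.05688047]
base [ 0.5681 -0.0141  0.0631] 0.0019 jig [-0.09678699  0.06263626]
w top [0.56955565 0.00126611 0.112     ] [-0.08180804  0.05883298] 0.10076644313475325 14.277864149089226
```

```bash
python3 - <<'E'
from kin import *
M=lean(88,38)
cmd([.571,.0055,.088],M); cmd(np.array([.571,.0055,.088])-.05*M[:,2],M)
E
```

```text
shift [ 12.  -12.3 156.1] turn [ 0.5  0.4 -0.2] | 0.7
shift [ 11.6 -11.8 106.1] turn [ 0.5  0.4 -0.2] | 0.7
```

Request:
jog_arm([
  {"hand": 0.5,"translation": [6,-6,20],"turn": [0,0,0]},
  {"hand": 0.5,"translation": [12,-12,40],"turn": [0,0,0]},
  {"hand": 0.5,"translation": [12,-12,60],"turn": [0,0,0]},
  {"hand": 0.5,"translation": [12,-12,80],"turn": [0,0,0]},
  {"hand": 0.5,"translation": [12,-12,100],"turn": [0,0,0]},
  {"hand": 0.5,"translation": [12,-12,115],"turn": [0,0,0]},
  {"hand": 0.5,"translation": [12,-12,130],"turn": [0,0,0]},
  {"hand": 0.5,"translation": [12,-12,143],"turn": [0,0,0]},
  {"hand": 0.5,"translation": [12,-12,156],"turn": [0,0,0]},
  {"hand": 0.5,"translation": [12,-12,156],"turn": [0,0,0]},
])

```text
clock: 2.7
ee_pos: [0.5713, 0.0027, 0.0903]
orientation: [-1.651, 1.7, 0.807]
force: [-0.5, -0.2, 0.7]
opening: 0.0439
grip_force: 0.0
```

Request:
jog_arm([
  {"hand": 0.2,"translation": [0,0,0],"turn": [0,0,0]},
  {"hand": 0.2,"translation": [0,0,0],"turn": [0,0,0]},
  {"hand": 0.2,"translation": [0,0,0],"turn": [0,0,0]},
  {"hand": 0.1,"translation": [0,0,0],"turn": [0,0,0]},
  {"hand": 0.1,"translation": [0,0,0],"turn": [0,0,0]},
  {"hand": 0.1,"translation": [0,0,0],"turn": [0,0,0]},
  {"hand": 0.1,"translation": [0,0,0],"turn": [0,0,0]},
  {"hand": 0.1,"translation": [0,0,0],"turn": [0,0,0]},
  {"hand": 0.1,"translation": [0,0,0],"turn": [0,0,0]},
  {"hand": 0.1,"translation": [0,0,0],"turn": [0,0,0]},
], newtons=15)

```text
clock: 3.53
ee_pos: [0.5721, -0.0006, 0.0921]
orientation: [-1.652, 1.701, 0.803]
force: [-3.7, -3.7, 1.1]
opening: 0.0196
grip_force: 15.0
```

```bash
python3 - <<'E'
from kin import *
s=st(); print(np.round(R.from_rotvec(s["orientation"]).as_matrix(),3).tolist())
E
```

```text
{'clock': 3.533, 'joints': [-0.582, 0.63, 1.634, 0.736, 1.493, 2.287], 'ee_pos': [0.572, -0.001, 0.092], 'force': [-3.705, -3.677, 1.056], 'opening': 0.02, 'grip_force': 14.999}
[[-0.018, -1.0, 0.023], [-0.617, 0.029, 0.786], [-0.786, -0.0, -0.618]]
```

```bash
cat > arc.py <<'E'
from kin import *
o=np.array([.6154,.0910]); a=np.radians(98.66); q0=.245
M=lean(88,38)
def p(q):
    f=a+np.radians(130)+q; return np.r_[o+.095*np.array([np.cos(f),np.sin(f)]),0]
if __name__=="__main__":
    for qa,qb,n in [(q0,.50,10),(.50,.72,10)]+[(x,x+.06,1) for x in np.arange(.72,1.05,.06)]:
        print(round(qa,2),round(qb,2),[np.round(M.T@(p(qa+(qb-qa)*k/n)-p(qa))*1000,1).tolist() for k in range(1,n+1)])
E
python3 arc.py
```

```text
0.24 0.5 [[0.6, -2.2, -0.8], [1.2, -4.4, -1.5], [1.8, -6.7, -2.2], [2.3, -9.0, -2.9], [2.7, -11.3, -3.5], [3.2, -13.6, -4.1], [3.6, -15.9, -4.6], [4.0, -18.2, -5.1], [4.3, -20.6, -5.5], [4.6, -23.0, -5.9]]
0.5 0.72 [[0.2, -2.1, -0.3], [0.4, -4.1, -0.5], [0.6, -6.2, -0.8], [0.7, -8.3, -0.9], [0.8, -10.4, -1.1], [0.9, -12.4, -1.2], [1.0, -14.5, -1.3], [1.0, -16.6, -1.3], [1.0, -18.7, -1.3], [1.0, -20.8, -1.3]]
0.72 0.78 [[-0.2, -5.7, 0.3]]
0.78 0.84 [[-0.4, -5.7, 0.6]]
0.84 0.9 [[-0.6, -5.6, 0.8]]
0.9 0.96 [[-0.8, -5.5, 1.1]]
0.96 1.02 [[-1.0, -5.4, 1.3]]
1.02 1.08 [[-1.2, -5.3, 1.6]]
```

Request:
jog_arm([
  {"hand": 0.1,"translation": [0.6,-2.2,-0.8],"turn": [0,0,0]},
  {"hand": 0.1,"translation": [1.2,-4.4,-1.5],"turn": [0,0,0]},
  {"hand": 0.1,"translation": [1.8,-6.7,-2.2],"turn": [0,0,0]},
  {"hand": 0.1,"translation": [2.3,-9,-2.9],"turn": [0,0,0]},
  {"hand": 0.1,"translation": [2.7,-11.3,-3.5],"turn": [0,0,0]},
  {"hand": 0.1,"translation": [3.2,-13.6,-4.1],"turn": [0,0,0]},
  {"hand": 0.1,"translation": [3.6,-15.9,-4.6],"turn": [0,0,0]},
  {"hand": 0.1,"translation": [4,-18.2,-5.1],"turn": [0,0,0]},
  {"hand": 0.1,"translation": [4.3,-20.6,-5.5],"turn": [0,0,0]},
  {"hand": 0.1,"translation": [4.6,-23,-5.9],"turn": [0,0,0]},
])

```text
clock: 4.37
ee_pos: [0.5937, -0.0091, 0.0919]
orientation: [-1.653, 1.701, 0.806]
force: [-9.7, -9.2, 4.1]
opening: 0.0198
grip_force: 15.0
```

Request:
jog_arm([
  {"hand": 0.1,"translation": [0.2,-2.1,-0.3],"turn": [0,0,0]},
  {"hand": 0.1,"translation": [0.4,-4.1,-0.5],"turn": [0,0,0]},
  {"hand": 0.1,"translation": [0.6,-6.2,-0.8],"turn": [0,0,0]},
  {"hand": 0.1,"translation": [0.7,-8.3,-0.9],"turn": [0,0,0]},
  {"hand": 0.1,"translation": [0.8,-10.4,-1.1],"turn": [0,0,0]},
  {"hand": 0.1,"translation": [0.9,-12.4,-1.2],"turn": [0,0,0]},
  {"hand": 0.1,"translation": [1,-14.5,-1.3],"turn": [0,0,0]},
  {"hand": 0.1,"translation": [1,-16.6,-1.3],"turn": [0,0,0]},
  {"hand": 0.1,"translation": [1,-18.7,-1.3],"turn": [0,0,0]},
  {"hand": 0.1,"translation": [1,-20.8,-1.3],"turn": [0,0,0]},
])

```text
clock: 5.2
ee_pos: [0.6148, -0.0114, 0.0919]
orientation: [-1.653, 1.702, 0.805]
force: [-7.4, -6.1, 2.5]
opening: 0.0194
grip_force: 15.0
```

```bash
cat > w.py <<'E'
from kin import *; from arc import *
s=st(); C=R.from_rotvec(s["orientation"]); print("tool force",np.round(C.inv().apply(s["force"]),2))
d=np.array(s["ee_pos"])[:2]-o; J=R.from_euler('z',-a).as_matrix()[:2,:2]; j=J@d; print("jig",j,"r",np.hypot(*j),"q",np.arctan2(j[1],j[0])%(2*np.pi)-np.radians(130))
t=np.array([-d[1],d[0]])/np.hypot(*d); print("tangential, radial N",t@np.array(s["force"])[:2],(d/np.hypot(*d))@np.array(s["force"])[:2])
E
python3 w.py
```

```text
{'clock': 5.2, 'joints': [-0.559, 0.7, 1.51, 0.746, 1.522, 2.338], 'ee_pos': [0.615, -0.011, 0.092], 'force': [-7.385, -6.141, 2.549], 'opening': 0.019, 'grip_force': 15.014}
tool force [ 1.93  7.21 -6.56]
jig [-0.10109768  0.01597386] r 0.10235187325323324 q 0.7159559586760902
tangential, radial N -7.350239350741958 6.181541102026023
```

Request:
jog_arm([
  {"hand": 0.1,"translation": [0,-1,0],"turn": [0,0,0]},
  {"hand": 0.1,"translation": [-0.1,-2,0.1],"turn": [0,0,0]},
  {"hand": 0.1,"translation": [-0.1,-3,0.2],"turn": [0,0,0]},
  {"hand": 0.1,"translation": [-0.2,-4,0.2],"turn": [0,0,0]},
  {"hand": 0.1,"translation": [-0.2,-5,0.3],"turn": [0,0,0]},
  {"hand": 0.1,"translation": [-0.2,-5.7,0.3],"turn": [0,0,0]},
  {"hand": 0.1,"translation": [-0.2,-5.7,0.3],"turn": [0,0,0]},
  {"hand": 0.1,"translation": [-0.2,-5.7,0.3],"turn": [0,0,0]},
  {"hand": 0.1,"translation": [-0.2,-5.7,0.3],"turn": [0,0,0]},
  {"hand": 0.1,"translation": [-0.2,-5.7,0.3],"turn": [0,0,0]},
])

```text
clock: 6.03
ee_pos: [0.6215, -0.0107, 0.0919]
orientation: [-1.652, 1.701, 0.802]
force: [-3.0, -4.7, -0.4]
opening: 0.0196
grip_force: 15.0
```

Request:
jog_arm([
  {"hand": 0.1,"translation": [0,-1,0],"turn": [0,0,0]},
  {"hand": 0.1,"translation": [-0.1,-2,0.1],"turn": [0,0,0]},
  {"hand": 0.1,"translation": [-0.2,-3,0.2],"turn": [0,0,0]},
  {"hand": 0.1,"translation": [-0.3,-4,0.4],"turn": [0,0,0]},
  {"hand": 0.1,"translation": [-0.4,-5,0.5],"turn": [0,0,0]},
  {"hand": 0.1,"translation": [-0.4,-5.7,0.6],"turn": [0,0,0]},
  {"hand": 0.1,"translation": [-0.4,-5.7,0.6],"turn": [0,0,0]},
  {"hand": 0.1,"translation": [-0.4,-5.7,0.6],"turn": [0,0,0]},
  {"hand": 0.1,"translation": [-0.4,-5.7,0.6],"turn": [0,0,0]},
  {"hand": 0.1,"translation": [-0.4,-5.7,0.6],"turn": [0,0,0]},
])

```text
clock: 6.87
ee_pos: [0.6266, -0.0097, 0.0918]
orientation: [-1.652, 1.701, 0.805]
force: [-6.1, -5.7, 2.6]
opening: 0.0196
grip_force: 15.0
```

Request:
jog_arm([
  {"hand": 0.1,"translation": [0,-1,0],"turn": [0,0,0]},
  {"hand": 0.1,"translation": [-0.2,-2,0.2],"turn": [0,0,0]},
  {"hand": 0.1,"translation": [-0.3,-3,0.4],"turn": [0,0,0]},
  {"hand": 0.1,"translation": [-0.4,-4,0.6],"turn": [0,0,0]},
  {"hand": 0.1,"translation": [-0.5,-5,0.7],"turn": [0,0,0]},
  {"hand": 0.1,"translation": [-0.6,-5.6,0.8],"turn": [0,0,0]},
  {"hand": 0.1,"translation": [-0.6,-5.6,0.8],"turn": [0,0,0]},
  {"hand": 0.1,"translation": [-0.6,-5.6,0.8],"turn": [0,0,0]},
  {"hand": 0.1,"translation": [-0.6,-5.6,0.8],"turn": [0,0,0]},
  {"hand": 0.1,"translation": [-0.6,-5.6,0.8],"turn": [0,0,0]},
])

```text
clock: 7.7
ee_pos: [0.6327, -0.0088, 0.0918]
orientation: [-1.652, 1.701, 0.803]
force: [-4.6, -4.0, 0.3]
opening: 0.0195
grip_force: 15.0
```

Request:
jog_arm([
  {"hand": 0.1,"translation": [0,-1,0],"turn": [0,0,0]},
  {"hand": 0.1,"translation": [-0.3,-2,0.4],"turn": [0,0,0]},
  {"hand": 0.1,"translation": [-0.4,-3,0.6],"turn": [0,0,0]},
  {"hand": 0.1,"translation": [-0.5,-4,0.8],"turn": [0,0,0]},
  {"hand": 0.1,"translation": [-0.7,-5,1],"turn": [0,0,0]},
  {"hand": 0.1,"translation": [-0.8,-5.5,1.1],"turn": [0,0,0]},
  {"hand": 0.1,"translation": [-0.8,-5.5,1.1],"turn": [0,0,0]},
  {"hand": 0.1,"translation": [-0.8,-5.5,1.1],"turn": [0,0,0]},
  {"hand": 0.1,"translation": [-0.8,-5.5,1.1],"turn": [0,0,0]},
  {"hand": 0.1,"translation": [-0.8,-5.5,1.1],"turn": [0,0,0]},
])

```text
clock: 8.53
ee_pos: [0.6381, -0.0074, 0.0917]
orientation: [-1.652, 1.701, 0.804]
force: [-4.8, -4.7, 1.3]
opening: 0.0197
grip_force: 15.0
```

```bash
python3 w.py
```

```text
{'clock': 8.533, 'joints': [-0.536, 0.733, 1.452, 0.76, 1.527, 2.368], 'ee_pos': [0.638, -0.007, 0.092], 'force': [-4.828, -4.658, 1.335], 'opening': 0.02, 'grip_force': 15.004}
tool force [ 1.91  4.69 -4.6 ]
jig [-0.10071873 -0.00765381] r 0.10100912554131006 q 0.9485107933977375
tangential, radial N -5.752558734177677 3.45172159391097
```

```bash
python3 - <<'E'
from arc import *
for qa,qb,n in [(.96,1.22,10),(1.22,1.48,10),(1.5,1.56,2),(1.56,1.62,2),(1.62,1.68,2),(1.68,1.74,2),(1.74,1.8,2),(1.8,1.86,2)]:
    print(round(qa,2),round(qb,2),[np.round(M.T@(p(qa+(qb-qa)*k/n)-p(qa))*1000,1).tolist() for k in range(1,n+1)])
E
```

```text
0.96 1.22 [[-0.4, -2.4, 0.5], [-0.9, -4.7, 1.1], [-1.4, -7.0, 1.8], [-1.9, -9.4, 2.5], [-2.5, -11.6, 3.2], [-3.1, -13.9, 4.0], [-3.8, -16.1, 4.8], [-4.5, -18.3, 5.7], [-5.2, -20.5, 6.7], [-6.0, -22.7, 7.6]]
1.22 1.48 [[-0.8, -2.1, 1.0], [-1.6, -4.2, 2.1], [-2.5, -6.2, 3.2], [-3.4, -8.2, 4.3], [-4.3, -10.2, 5.5], [-5.2, -12.1, 6.7], [-6.2, -14.0, 8.0], [-7.2, -15.9, 9.2], [-8.3, -17.7, 10.6], [-9.3, -19.4, 12.0]]
1.5 1.56 [[-1.3, -1.9, 1.7], [-2.6, -3.8, 3.4]]
1.56 1.62 [[-1.4, -1.8, 1.7], [-2.8, -3.5, 3.5]]
1.62 1.68 [[-1.4, -1.7, 1.8], [-2.9, -3.3, 3.7]]
1.68 1.74 [[-1.5, -1.5, 1.9], [-3.0, -3.0, 3.8]]
1.74 1.8 [[-1.5, -1.4, 2.0], [-3.1, -2.7, 4.0]]
1.8 1.86 [[-1.6, -1.2, 2.0], [-3.2, -2.4, 4.1]]
```

Request:
jog_arm([
  {"hand": 0.1,"translation": [-0.4,-2.4,0.5],"turn": [0,0,0]},
  {"hand": 0.1,"translation": [-0.9,-4.7,1.1],"turn": [0,0,0]},
  {"hand": 0.1,"translation": [-1.4,-7,1.8],"turn": [0,0,0]},
  {"hand": 0.1,"translation": [-1.9,-9.4,2.5],"turn": [0,0,0]},
  {"hand": 0.1,"translation": [-2.5,-11.6,3.2],"turn": [0,0,0]},
  {"hand": 0.1,"translation": [-3.1,-13.9,4],"turn": [0,0,0]},
  {"hand": 0.1,"translation": [-3.8,-16.1,4.8],"turn": [0,0,0]},
  {"hand": 0.1,"translation": [-4.5,-18.3,5.7],"turn": [0,0,0]},
  {"hand": 0.1,"translation": [-5.2,-20.5,6.7],"turn": [0,0,0]},
  {"hand": 0.1,"translation": [-6,-22.7,7.6],"turn": [0,0,0]},
])

```text
clock: 9.37
ee_pos: [0.6608, 0.0016, 0.0916]
orientation: [-1.652, 1.701, 0.805]
force: [-5.7, -4.9, 2.1]
opening: 0.0196
grip_force: 15.0
```

Request:
jog_arm([
  {"hand": 0.1,"translation": [-0.8,-2.1,1],"turn": [0,0,0]},
  {"hand": 0.1,"translation": [-1.6,-4.2,2.1],"turn": [0,0,0]},
  {"hand": 0.1,"translation": [-2.5,-6.2,3.2],"turn": [0,0,0]},
  {"hand": 0.1,"translation": [-3.4,-8.2,4.3],"turn": [0,0,0]},
  {"hand": 0.1,"translation": [-4.3,-10.2,5.5],"turn": [0,0,0]},
  {"hand": 0.1,"translation": [-5.2,-12.1,6.7],"turn": [0,0,0]},
  {"hand": 0.1,"translation": [-6.2,-14,8],"turn": [0,0,0]},
  {"hand": 0.1,"translation": [-7.2,-15.9,9.2],"turn": [0,0,0]},
  {"hand": 0.1,"translation": [-8.3,-17.7,10.6],"turn": [0,0,0]},
  {"hand": 0.1,"translation": [-9.3,-19.4,12],"turn": [0,0,0]},
])

```text
clock: 10.2
ee_pos: [0.6805, 0.0163, 0.0916]
orientation: [-1.652, 1.7, 0.806]
force: [-7.5, -4.8, 3.5]
opening: 0.0195
grip_force: 15.0
```

```bash
python3 w.py
```

```text
{'clock': 10.2, 'joints': [-0.475, 0.789, 1.353, 0.79, 1.524, 2.435], 'ee_pos': [0.681, 0.016, 0.092], 'force': [-7.486, -4.824, 3.495], 'opening': 0.02, 'grip_force': 15.013}
tool force [ 0.36  7.35 -6.11]
jig [-0.08368394 -0.05314488] r 0.09913313891506319 q 1.4384701247603164
tangential, radial N -8.812505313939631 -1.2822848334286956
```

Request:
jog_arm([
  {"hand": 0.34,"translation": [0,0,0],"turn": [0,0,0]},
  {"hand": 0.34,"translation": [0,0,0],"turn": [0,0,0]},
  {"hand": 0.34,"translation": [0,0,0],"turn": [0,0,0]},
  {"hand": 0.34,"translation": [0,-1,0],"turn": [0,0,0]},
  {"hand": 0.34,"translation": [0,-2,0],"turn": [0,0,0]},
  {"hand": 0.34,"translation": [0,-3,0],"turn": [0,0,0]},
  {"hand": 0.34,"translation": [0,-4,0],"turn": [0,0,0]},
  {"hand": 0.34,"translation": [0,-4,0],"turn": [0,0,0]},
  {"hand": 0.34,"translation": [0,-4,0],"turn": [0,0,0]},
  {"hand": 0.34,"translation": [0,-4,0],"turn": [0,0,0]},
])

```text
clock: 11.03
ee_pos: [0.6853, 0.0165, 0.0916]
orientation: [-1.651, 1.7, 0.803]
force: [0.7, -0.0, -0.0]
opening: 0.0297
grip_force: 0.0
```

Request:
jog_arm([
  {"hand": 0.34,"translation": [-0.5,-1,0.5],"turn": [0,0,0]},
  {"hand": 0.34,"translation": [-1,-2,1],"turn": [0,0,0]},
  {"hand": 0.34,"translation": [-1.5,-3,1.7],"turn": [0,0,0]},
  {"hand": 0.34,"translation": [-2,-4,2.4],"turn": [0,0,0]},
  {"hand": 0.34,"translation": [-2.6,-4,3.4],"turn": [0,0,0]},
  {"hand": 0.34,"translation": [-2.6,-4,3.4],"turn": [0,0,0]},
  {"hand": 0.34,"translation": [-2.6,-4,3.4],"turn": [0,0,0]},
  {"hand": 0.34,"translation": [-2.6,-4,3.4],"turn": [0,0,0]},
  {"hand": 0.34,"translation": [-2.6,-4,3.4],"turn": [0,0,0]},
  {"hand": 0.34,"translation": [-2.6,-4,3.4],"turn": [0,0,0]},
])

```text
clock: 11.87
ee_pos: [0.6893, 0.0207, 0.0914]
orientation: [-1.651, 1.7, 0.804]
force: [-3.2, -0.9, 0.3]
opening: 0.0301
grip_force: 1.6
```

```bash
python3 w.py
```

```text
{'clock': 11.867, 'joints': [-0.464, 0.8, 1.333, 0.796, 1.522, 2.447], 'ee_pos': [0.689, 0.021, 0.091], 'force': [-3.208, -0.932, 0.324], 'opening': 0.03, 'grip_force': 1.559}
tool force [ 0.38  3.18 -1.01]
jig [-0.08061177 -0.06245856] r 0.1019771029919299 q 1.5318540888644332
tangential, radial N -2.8862839560774707 -1.6818021109956618
```

Request:
jog_arm([
  {"hand": 0.34,"translation": [-0.4,-0.6,0.6],"turn": [0,0,0]},
  {"hand": 0.34,"translation": [-0.9,-1.3,1.1],"turn": [0,0,0]},
  {"hand": 0.34,"translation": [-1.3,-1.9,1.7],"turn": [0,0,0]},
  {"hand": 0.34,"translation": [-1.3,-1.9,1.7],"turn": [0,0,0]},
  {"hand": 0.34,"translation": [-1.3,-1.9,1.7],"turn": [0,0,0]},
  {"hand": 0.34,"translation": [-1.3,-1.9,1.7],"turn": [0,0,0]},
  {"hand": 0.34,"translation": [-1.3,-1.9,1.7],"turn": [0,0,0]},
  {"hand": 0.34,"translation": [-1.3,-1.9,1.7],"turn": [0,0,0]},
  {"hand": 0.34,"translation": [-1.3,-1.9,1.7],"turn": [0,0,0]},
  {"hand": 0.34,"translation": [-1.3,-1.9,1.7],"turn": [0,0,0]},
])

```text
clock: 12.7
ee_pos: [0.6915, 0.0229, 0.0915]
orientation: [-1.651, 1.7, 0.803]
force: [-1.8, -0.1, -1.4]
opening: 0.0296
grip_force: 0.7
```

Request:
jog_arm([
  {"hand": 0.34,"translation": [-0.4,-0.6,0.6],"turn": [0,0,0]},
  {"hand": 0.34,"translation": [-0.9,-1.3,1.1],"turn": [0,0,0]},
  {"hand": 0.34,"translation": [-1.4,-1.8,1.7],"turn": [0,0,0]},
  {"hand": 0.34,"translation": [-1.4,-1.8,1.7],"turn": [0,0,0]},
  {"hand": 0.34,"translation": [-1.4,-1.8,1.7],"turn": [0,0,0]},
  {"hand": 0.34,"translation": [-1.4,-1.8,1.7],"turn": [0,0,0]},
  {"hand": 0.34,"translation": [-1.4,-1.8,1.7],"turn": [0,0,0]},
  {"hand": 0.34,"translation": [-1.4,-1.8,1.7],"turn": [0,0,0]},
  {"hand": 0.34,"translation": [-1.4,-1.8,1.7],"turn": [0,0,0]},
  {"hand": 0.34,"translation": [-1.4,-1.8,1.7],"turn": [0,0,0]},
])

```text
clock: 13.53
ee_pos: [0.6932, 0.0247, 0.0915]
orientation: [-1.651, 1.701, 0.803]
force: [-3.5, -2.6, 0.2]
opening: 0.0299
grip_force: 2.0
```

Request:
jog_arm([
  {"hand": 0.34,"translation": [-0.4,-0.6,0.6],"turn": [0,0,0]},
  {"hand": 0.34,"translation": [-0.9,-1.3,1.1],"turn": [0,0,0]},
  {"hand": 0.34,"translation": [-1.4,-1.7,1.8],"turn": [0,0,0]},
  {"hand": 0.34,"translation": [-1.4,-1.7,1.8],"turn": [0,0,0]},
  {"hand": 0.34,"translation": [-1.4,-1.7,1.8],"turn": [0,0,0]},
  {"hand": 0.34,"translation": [-1.4,-1.7,1.8],"turn": [0,0,0]},
  {"hand": 0.34,"translation": [-1.4,-1.7,1.8],"turn": [0,0,0]},
  {"hand": 0.34,"translation": [-1.4,-1.7,1.8],"turn": [0,0,0]},
  {"hand": 0.34,"translation": [-1.4,-1.7,1.8],"turn": [0,0,0]},
  {"hand": 0.34,"translation": [-1.4,-1.7,1.8],"turn": [0,0,0]},
])

```text
clock: 14.37
ee_pos: [0.6952, 0.027, 0.0917]
orientation: [-1.651, 1.7, 0.803]
force: [0.5, -0.1, 0.2]
opening: 0.0295
grip_force: 0.0
```

```bash
python3 w.py
```

```text
{'clock': 14.367, 'joints': [-0.452, 0.806, 1.321, 0.802, 1.518, 2.458], 'ee_pos': [0.695, 0.027, 0.092], 'force': [0.522, -0.07, 0.228], 'opening': 0.03, 'grip_force': 0.0}
tool force [-0.15 -0.52 -0.18]
jig [-0.07524128 -0.06927699] r 0.10227684135150394 q 1.6168160446349962
tangential, radial N 0.27209499303311824 0.4513967223466564
```

The force fell to zero on the third step, so it looks like a click. I'll check with the cameras.

```bash
python3 - <<'E'
from kin import *
from rig import imaging
import cv2
c=imaging.camera_info("wrist"); im=imaging.grab_frame("wrist"); cv2.imwrite("pics/w2.png",im[:,:,::-1]); np.savez("w2.npz",**c)
s=imaging.grab_frame("side")[:,:,::-1]; cv2.imwrite("pics/s2.png",s)
a=cv2.resize(s[190:310,235:415],(480,320),interpolation=3); b=cv2.resize(im[:,:,::-1][0:340,100:560],(480,355))
cv2.imwrite("pics/c2.png",np.vstack([a,b])[:600])
E
```

```text
(no output)
```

View pics/c2.png

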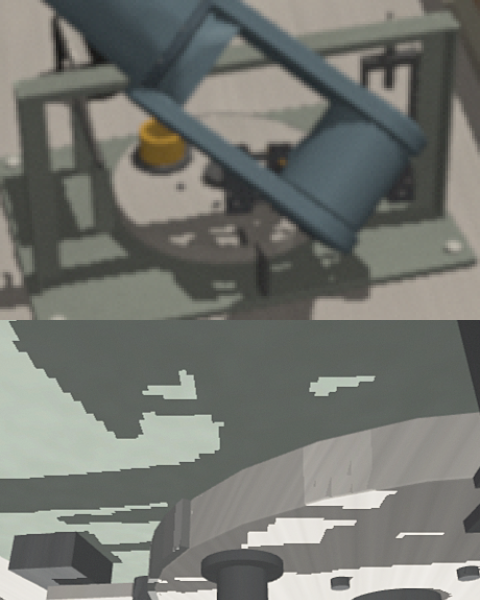

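```bash
cat > m3.py <<'E'
from h import *
o=np.array([.6154,.0910]); a=np.radians(98.66)
J=np.array([[np.cos(a),np.sin(a)],[-np.sin(a),np.cos(a)]])
def jq(p,off):
    j=J@(p[:2]-o); return np.round(j,4),round(np.hypot(*j),4),round((np.arctan2(j[1],j[0])-np.radians(off))%(2*np.pi),3)
c2=dict(np.load("w2.npz")); c1=dict(np.load("w1.npz"))
print("w1 flange",jq(onz("w",(308,153),.054,c1),130)); print("w2 flange",jq(onz("w",(332,235),.054,c2),130))
def brass(f):
    h=cv2.cvtColor(cv2.imread(f),cv2.COLOR_BGR2HSV)[180:320,230:420]; m=cv2.inRange(h,(15,150,90),(30,255,255))
    ys,xs=np.where(m); t=ys.min(); return xs.min()+230,xs.max()+230,t+180,ys.max()+180
for f in("pics/side0.png","pics/s2.png"):
    b=brass(f); print(b, jq(onz("side",((b[0]+b[1])/2,b[2]+4),.088),-50))
E
python3 m3.py
```

```text
w1 flange (array([-0.0821,  0.0584]), np.float64(0.1008), np.float64(0.254))
w2 flange (array([-0.0752, -0.0642]), np.float64(0.0989), np.float64(1.579))
(np.int64(321), np.int64(335), np.int64(228), np.int64(243)) (array([ 0.0525, -0.0398]), np.float64(0.0659), np.float64(0.225))
(np.int64(288), np.int64(303), np.int64(235), np.int64(250)) (array([0.0453, 0.0591]), np.float64(0.0745), np.float64(1.789))
```

```bash
python3 - <<'E'
import cv2
im=cv2.imread("pics/w2.png")[170:430,200:480]; cv2.imwrite("pics/w2z.png",cv2.resize(im,None,fx=2.2,fy=2.2,interpolation=3))
E
```

```text
(no output)
```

View pics/w2z.png

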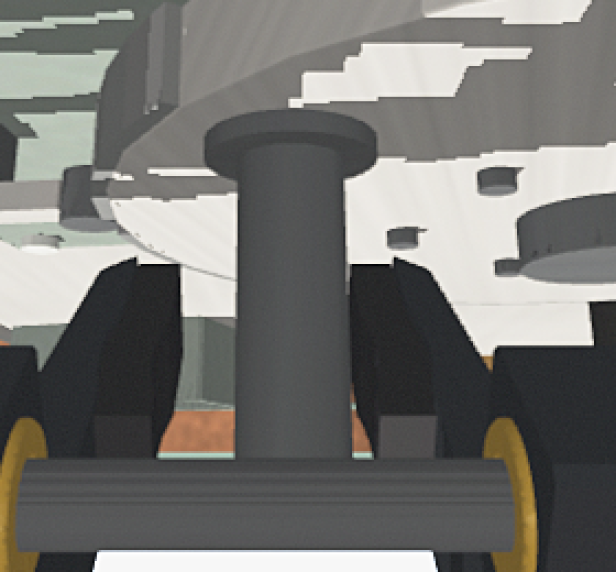

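```bash
python3 - <<'E'
from m3 import *
Z=lambda x,y:(x/2.2+200,y/2.2+170)
for n,p,z in [("ridge bot? upper edge",Z(180,5),.03),("ridge top-face end",Z(180,105),.05),("ridge L",Z(152,110),.05),("roller",Z(85,195),.04),("roller top",Z(85,225),.05),("rim top near roller",Z(115,200),.05),("post r",Z(292,300),.1),("flange c",Z(291,140),.056)]:
    q=onz("w",p,z,c2); j=jq(q,0); print(n,j[0],j[1],"ang deg",np.degrees(j[2]))
E
```

```text
w1 flange (array([-0.0821,  0.0584]), np.float64(0.1008), np.float64(0.254))
w2 flange (array([-0.0752, -0.0642]), np.float64(0.0989), np.float64(1.579))
(np.int64(321), np.int64(335), np.int64(228), np.int64(243)) (array([ 0.0525, -0.0398]), np.float64(0.0659), np.float64(0.225))
(np.int64(288), np.int64(303), np.int64(235), np.int64(250)) (array([0.0453, 0.0591]), np.float64(0.0745), np.float64(1.789))
ridge bot? upper edge [-0.0843 -0.0824] 0.1179 ang deg 224.37027257323038
ridge top-face end [-0.0861 -0.0812] 0.1184 ang deg 223.3389485419949
ridge L [-0.0848 -0.0865] 0.1212 ang deg 225.5734839430051
roller [-0.0068 -0.129 ] 0.1292 ang deg 266.99833253096364
roller top [-0.0137 -0.1257] 0.1264 ang deg 263.78976887823103
rim top near roller [-0.0337 -0.1109] 0.1159 ang deg 253.0754581092846
post r [-0.1801 -0.0483] 0.1865 ang deg 195.03483346253222
flange c [-0.0822 -0.0631] 0.1036 ang deg 217.4947790316605
```

```bash
python3 - <<'E' | tail -12
from m3 import *
for n,p in [("rib inner",(240,222)),("rib outer",(247,240)),("ptr",(262,243)),("ptr low",(263,290))]:
    px=(235+p[0]/2.667,190+p[1]/2.667); q=onz("side",px,.054); j=jq(q,0); print(n,np.round(px,1),j[0],j[1],np.degrees(j[2]))
def proj(c,P):
    T=np.array(c["T"]); q=T[:3,:3].T@(np.array(P)-T[:3,3]); u=np.array(c["K"])@q; return np.round(u[:2]/u[2],1)
def W(x,y,z): return [*(o+J.T@np.array([x,y])),z]
cs=imaging.camera_info("side")
print("ptr w2",proj(c2,W(-.123,0,.055)),"side",proj(cs,W(-.123,0,.055)),proj(cs,W(-.158,0,.055)))
for q in (1.55,1.6,1.65,1.7,1.75):
    f=np.pi+q-1.75; h=np.radians(130)+q
    print(q,"rib side in/out",proj(cs,W(.094*np.cos(f),.094*np.sin(f),.054)),proj(cs,W(.12*np.cos(f),.12*np.sin(f),.054)),"rib w2",proj(c2,W(.094*np.cos(f),.094*np.sin(f),.054)),proj(c2,W(.12*np.cos(f),.12*np.sin(f),.054)),"flange w2",proj(c2,W(.095*np.cos(h),.095*np.sin(h),.054)))
s=cv2.imread("pics/s2.png")[255:300,300:360]; cv2.imwrite("pics/s2z.png",cv2.resize(s,None,fx=10,fy=10,interpolation=3))
E
```

```text
(np.int64(321), np.int64(335), np.int64(228), np.int64(243)) (array([ 0.0525, -0.0398]), np.float64(0.0659), np.float64(0.225))
(np.int64(288), np.int64(303), np.int64(235), np.int64(250)) (array([0.0453, 0.0591]), np.float64(0.0745), np.float64(1.789))
rib inner [325.  273.2] [-0.0889  0.0092] 0.0894 174.06457816074408
rib outer [327.6 280. ] [-0.1191  0.0103] 0.1196 175.09590219197958
ptr [333.2 281.1] [-0.128 -0.003] 0.1281 181.34114215890554
ptr low [333.6 298.7] [-0.1977  0.0162] 0.1984 175.3250853100319
ptr w2 [558.2 159. ] side [331.6 279.9] [335.3 287.9]
1.55 rib side in/out [322.  274.5] [322.6 280.5] rib w2 [587.3 200.7] [652.3 157.6] flange w2 [344.6 235.3]
1.6 rib side in/out [323.7 274.4] [324.8 280.4] rib w2 [572.1 200.8] [628.3 157.7] flange w2 [336.4 238.5]
1.65 rib side in/out [325.4 274.3] [327.  280.2] rib w2 [556.5 201.1] [603.6 158.3] flange w2 [329.  241.6]
1.7 rib side in/out [327.1 274. ] [329.2 279.9] rib w2 [540.7 201.8] [578.5 159.6] flange w2 [322.4 244.7]
1.75 rib side in/out [328.7 273.8] [331.3 279.5] rib w2 [524.8 202.7] [553.2 161.5] flange w2 [316.5 247.8]
```

View pics/s2z.png

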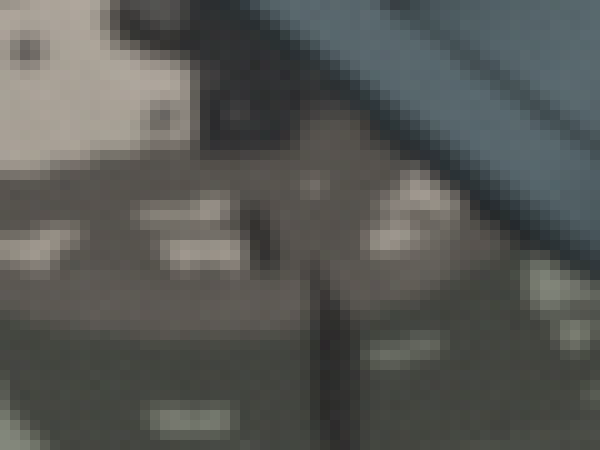

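The rib sits at about (326,278) and the pointer at (331.5,280), which puts the turntable near 1.64. There is a gap of about 1 mm behind the post, so it jumped ahead. I'll press a little further to feel the notch resist.

Request:
jog_arm([
  {"hand": 0.34,"translation": [-0.4,-0.6,0.6],"turn": [0,0,0]},
  {"hand": 0.34,"translation": [-0.9,-1.3,1.1],"turn": [0,0,0]},
  {"hand": 0.34,"translation": [-1.4,-1.7,1.8],"turn": [0,0,0]},
  {"hand": 0.34,"translation": [-1.4,-1.7,1.8],"turn": [0,0,0]},
  {"hand": 0.34,"translation": [-1.4,-1.7,1.8],"turn": [0,0,0]},
  {"hand": 0.34,"translation": [-1.4,-1.7,1.8],"turn": [0,0,0]},
  {"hand": 0.34,"translation": [-1.4,-1.7,1.8],"turn": [0,0,0]},
  {"hand": 0.34,"translation": [-1.4,-1.7,1.8],"turn": [0,0,0]},
  {"hand": 0.34,"translation": [-1.4,-1.7,1.8],"turn": [0,0,0]},
  {"hand": 0.34,"translation": [-1.4,-1.7,1.8],"turn": [0,0,0]},
])

```text
clock: 15.3
ee_pos: [0.6968, 0.0293, 0.0916]
orientation: [-1.651, 1.7, 0.803]
force: [0.3, 0.9, -0.3]
opening: 0.0298
grip_force: 0.0
```

```bash
python3 w.py
```

```text
{'clock': 15.3, 'joints': [-0.448, 0.808, 1.318, 0.804, 1.517, 2.461], 'ee_pos': [0.697, 0.029, 0.092], 'force': [0.298, 0.91, -0.285], 'opening': 0.03, 'grip_force': 0.0}
tool force [-0.34 -0.27  0.9 ]
jig [-0.07327236 -0.07122602] r 0.10218603004904656 q 1.6439020572925003
tangential, radial N 0.9051550403355153 -0.31140291853569735
```

Still no force after 1.7 mm more, so the disc did jump ahead. One more step should meet the notch.

Request:
jog_arm([
  {"hand": 0.34,"translation": [-0.4,-0.6,0.6],"turn": [0,0,0]},
  {"hand": 0.34,"translation": [-0.9,-1.3,1.1],"turn": [0,0,0]},
  {"hand": 0.34,"translation": [-1.4,-1.7,1.8],"turn": [0,0,0]},
  {"hand": 0.34,"translation": [-1.4,-1.7,1.8],"turn": [0,0,0]},
  {"hand": 0.34,"translation": [-1.4,-1.7,1.8],"turn": [0,0,0]},
  {"hand": 0.34,"translation": [-1.4,-1.7,1.8],"turn": [0,0,0]},
  {"hand": 0.34,"translation": [-1.4,-1.7,1.8],"turn": [0,0,0]},
  {"hand": 0.34,"translation": [-1.4,-1.7,1.8],"turn": [0,0,0]},
  {"hand": 0.34,"translation": [-1.4,-1.7,1.8],"turn": [0,0,0]},
  {"hand": 0.34,"translation": [-1.4,-1.7,1.8],"turn": [0,0,0]},
])

```text
clock: 16.13
ee_pos: [0.6984, 0.0316, 0.0914]
orientation: [-1.651, 1.701, 0.804]
force: [-3.1, -1.4, 0.3]
opening: 0.0297
grip_force: 2.0
```

```bash
python3 w.py
```

```text
{'clock': 16.133, 'joints': [-0.444, 0.81, 1.315, 0.806, 1.516, 2.465], 'ee_pos': [0.698, 0.032, 0.091], 'force': [-3.109, -1.386, 0.275], 'opening': 0.03, 'grip_force': 1.985}
tool force [ 0.7   3.07 -1.33]
jig [-0.07119782 -0.07306718] r 0.10201932277533289 q 1.6710198418023827
tangential, radial N -2.9368001577640372 -1.7212631705974242
```

Contact returned once the jump gap closed, so it is in the second detent. I'll back off and withdraw.

Request:
jog_arm([
  {"hand": 0.34,"translation": [0,2.5,0],"turn": [0,0,0]},
  {"hand": 0.4,"translation": [0,5,0],"turn": [0,0,0]},
  {"hand": 0.45,"translation": [0,5,-4],"turn": [0,0,0]},
  {"hand": 0.5,"translation": [0,5,-12],"turn": [0,0,0]},
  {"hand": 0.5,"translation": [0,5,-25],"turn": [0,0,0]},
  {"hand": 0.5,"translation": [0,5,-45],"turn": [0,0,0]},
  {"hand": 0.5,"translation": [0,5,-70],"turn": [0,0,0]},
  {"hand": 0.5,"translation": [0,5,-100],"turn": [0,0,0]},
  {"hand": 0.5,"translation": [0,5,-135],"turn": [0,0,0]},
  {"hand": 0.5,"translation": [0,5,-170],"turn": [0,0,0]},
])

```text
clock: 16.97
ee_pos: [0.6894, -0.104, 0.1983]
orientation: [-1.651, 1.701, 0.802]
force: [0.1, -0.3, -0.1]
opening: 0.0446
grip_force: 0.0
```

```bash
cat > cov.py <<'E'
from kin import *
o=np.array([.6154,.0910]); a=np.radians(98.66); E=60
M=lean(8.66,E,-1)
def W(x,y,z): return np.r_[o+np.array([np.cos(a)*x-np.sin(a)*y,np.sin(a)*x+np.cos(a)*y]),z]
def tcp(th,s=.108,press=.003,jx=.065):
    sup=.009*abs(np.sin(np.radians(E))*np.cos(th)-np.cos(np.radians(E))*np.sin(th)); d=.0015+sup-press
    y=.135-s*np.sin(th)+d*np.cos(th); z=.105+s*np.cos(th)+d*np.sin(th)
    return W(jx,y,z)-.019*M[:,2]
E
python3 - <<'E'
from cov import *
from rig import imaging
import cv2
st()
for n in("side","top"): cv2.imwrite(f"pics/{n}3.png",imaging.grab_frame(n)[:,:,::-1])
c=imaging.camera_info("wrist"); cv2.imwrite("pics/w3.png",imaging.grab_frame("wrist")[:,:,::-1]); np.savez("w3.npz",**c)
a_=cv2.resize(cv2.imread("pics/side3.png")[200:310,235:415],(400,245),interpolation=3); b=cv2.resize(cv2.imread("pics/w3.png"),(400,300)); d=cv2.resize(cv2.imread("pics/top3.png")[150:350,250:400],(400,533))
cv2.imwrite("pics/c3.png",np.hstack([np.vstack([a_,b]),np.vstack([d,d[:12]])]))
p=tcp(0,press=-.05); print("pre",p); t,r=cmd([.52,-.14,.42],M); cmd([.36,.06,.42],M); cmd(p,M)
E
```

```text
{'clock': 16.967, 'joints': [-0.611, 0.744, 1.177, 0.735, 1.766, 2.498], 'ee_pos': [0.689, -0.104, 0.198], 'force': [0.147, -0.253, -0.148], 'opening': 0.045, 'grip_force': 0.0}
pre [0.40414208 0.12457351 0.22945448]
shift [-149.2  168.3 -168.1] turn [ -20.5   58.  -105.3] | 122.0
shift [-270.5  334.9  -16.1] turn [ -20.5   58.  -105.3] | 122.0
shift [-161.7  294.1  154. ] turn [ -20.5   58.  -105.3] | 122.0
```

View pics/c3.png

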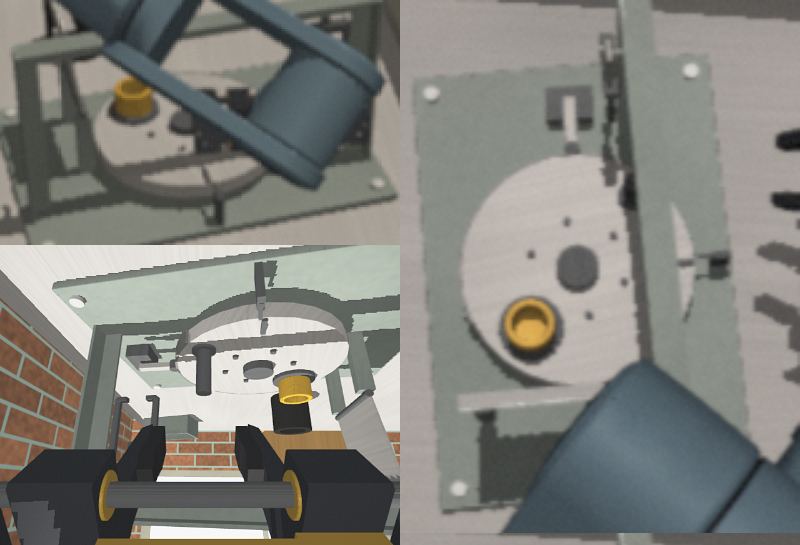

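```bash
python3 - <<'E' | tail -9
from m3 import *
def br(f):
    h=cv2.cvtColor(cv2.imread(f),cv2.COLOR_BGR2HSV); m=cv2.inRange(h,(15,140,80),(32,255,255)); m[:, :240]=0; m[:,400:]=0; m[:150]=0;m[330:]=0
    x,y,w,hh=cv2.boundingRect(max(cv2.findContours(m,0,2)[0],key=cv2.contourArea)); return x+w/2-.5,y+hh/2-.5
for f in("pics/top0.png","pics/top3.png"): p=br(f); print(f,p,jq(onz("top",p,.086),-50))
c3=dict(np.load("w3.npz"))
for n,p,off,z in[("handle top",(204*1.6,(391-245)*1.6),130,.112),("flange",(204*1.6,(348-245)*1.6),130,.054),("rib out",(264*1.6,(333-245)*1.6),180-np.degrees(1.75),.054),("bush top",(296*1.6,(397-245)*1.6),-50,.088)]:
    print(n,jq(onz("w",p,z,c3),off))
E
```

```text
w2 flange (array([-0.0752, -0.0642]), np.float64(0.0989), np.float64(1.579))
(np.int64(321), np.int64(335), np.int64(228), np.int64(243)) (array([ 0.0525, -0.0398]), np.float64(0.0659), np.float64(0.225))
(np.int64(288), np.int64(303), np.int64(235), np.int64(250)) (array([0.0453, 0.0591]), np.float64(0.0745), np.float64(1.789))
pics/top0.png (291.5, 233.5) (array([ 0.0616, -0.0441]), np.float64(0.0758), np.float64(0.251))
pics/top3.png (298.5, 271.5) (array([0.0512, 0.06  ]), np.float64(0.0789), np.float64(1.737))
handle top (array([-0.0723, -0.0666]), np.float64(0.0983), np.float64(1.617))
flange (array([-0.0729, -0.0667]), np.float64(0.0988), np.float64(1.614))
rib out (array([-0.0947,  0.0066]), np.float64(0.095), np.float64(1.681))
bush top (array([0.0406, 0.0579]), np.float64(0.0707), np.float64(1.831))
```

```bash
python3 - <<'E'
import cv2,numpy as np
for f in("pics/s2.png","pics/side3.png"):
    g=cv2.imread(f).max(2)
    print(f)
    for y in range(273,287): print(y,g[y,318:342])
E
```

```text
pics/s2.png
273 [ 86  87  91  89  90  85  87  88  88  89  87  92 105 114 100  87  85  85
  81  84  87 100 130 151]
274 [ 88  96 110 115 109  92  83  85  84  88  85  87  97 104  92  86  87  87
  87  93 108 124 145 159]
275 [114 127 147 148 131 100  75  72  80  85  87  87  88  87  86  86  85  85
  86 103 123 138 140 138]
276 [133 141 151 145 120  90  65  59  70  85  90  87  88  83  87  87  84  85
  88  97 114 129 123 111]
277 [114 116 118 111  97  83  65  52  62  79  89  87  85  87  86  85  85  85
  96 109 126 141 139 118]
278 [114 113 115 115 115 106  79  54  54  72  86  89  86  88  85  85  86  88
 111 141 153 157 151 135]
279 [152 149 148 150 153 138 103  60  54  68  82  88  88  89  85  86  86  89
 112 142 152 148 135 124]
280 [159 154 151 154 157 149 110  65  51  61  79  86  85  82  86  87  86  87
  99 115 120 116 111 106]
281 [136 125 117 120 131 134 106  73  62  67  82  85  79  73  84  91  91  91
  90  94  97  98  98  99]
282 [103  97  90  90  98 105  96  83  77  79  87  87  76  66  77  89  94  90
  91  91  93  96  99 100]
283 [90 90 89 91 92 95 92 93 90 89 93 95 83 63 67 84 90 93
[... 935 characters left out ...]
 133 160 169 171 168 166 164
 161 157 150 145 138 125]
280 [164 163 166 164 165 167 168 164 142 103  88 116 148 162 165 162 153 152
 145 136 122 115 111 104]
281 [165 164 163 164 164 165 167 165 152 113  87 100 124 135 139 138 124 118
 116 108 103 100  98  98]
282 [152 151 151 152 150 152 150 152 145 124 101  97 100  99 106 108 100  97
  97  98  96  98  96 100]
283 [121 118 117 119 117 117 118 119 120 113 100  97  89  81  87  96  93  92
  93  96  96  95  94  95]
284 [96 94 94 95 95 95 97 96 96 95 95 95 89 82 81 89 92 94 97 98 96 93 89 84]
285 [93 91 93 94 93 95 93 93 96 93 95 95 91 81 78 84 88 92 94 90 85 80 77 72]
286 [93 93 93 93 96 94 95 96 95 93 95 96 86 75 75 82 85 82 82 78 73 71 68 66]
```

```bash
python3 - <<'E'
import cv2,numpy as np
A,B=[cv2.cvtColor(cv2.imread(f),6).astype(int) for f in("pics/top0.png","pics/top3.png")]
print("top0");print(A[180:212,308:320]);print("diff");print((B-A)[180:212,308:320])
E
```

```text
top0
[[122 124 124 124 123 123 123 121 121 123 123 124]
 [121 121 122 122 120 122 123 122 123 122 121 122]
 [108 108 109 107 102 105 102 101  97  98  96  95]
 [ 93  91  92  88  94  89  92  90  85  87  88  88]
 [ 90  85  87  93  95  97  97  93  87  85  89  89]
 [ 91  87  98 119 134 143 143 119  88  88  87  90]
 [ 89  91 105 136 156 157 159 131  94  85  87  89]
 [ 87  89 100 134 159 163 164 138  95  87  84  85]
 [ 89  88 101 134 161 165 164 136  92  89  86  86]
 [ 86  86  96 133 158 164 161 134  89  84  86  83]
 [ 86  87  96 132 158 165 163 139  93  86  82  86]
 [ 87  87  96 134 160 164 162 141 100  85  88  83]
 [ 85  87  92 128 159 166 162 138  93  81  86  81]
 [ 84  85  89 126 161 166 162 141  98  82  80  85]
 [ 74  75  79 121 161 165 166 135  82  58  54  59]
 [ 44  50  59 116 161 165 163 142  89  46  40  39]
 [ 46  44  59 115 162 166 164 147  94  59  52  52]
 [ 59  57  65 107 151 164 164 146 100  63  61  62]
 [ 68  69  76 106 149 164 166 146 101  76  66  67]
 [112 117 115 129 149 159 165 148 117 114 112 117]
 [124 127 124 133 151 164 164 150 130 121 121 122]
 [121 124 126 120 137 15
[... 1475 characters left out ...]
 15  18  21  23  20  16   6  12  12]
 [ 17  13  15  16  23  27  22  18  17  13  15  10]
 [ 16  14  16  17  18  24  23  19  16  19  19  18]
 [ 19  18  16  23  22  30  40  39  23  23  16  17]
 [ 16  15  19  23  43  69  72  64  39  21  18  16]
 [ 16  14  19  28  44  36  37  41  35  27  18  24]
 [ 19  14  21  22  24  16  15  17  14  20  16  12]
 [ 15  17  14  14  12  15  10  20  22  21  17  15]
 [ 16  16  18  18  14  10  10  12   9   8  15  16]
 [ 18  17  16  12  -1 -18 -17 -22 -20  -2  12   9]
 [ 18  14   8  -5  -7   8  25  31  28  32  22  17]
 [ 30  26  26  22  21  22  31  31  33  28  26  23]
 [ 26  24  24  24  27  25  28  26  28  30  27  24]
 [ 25  21  24  26  24  27  26  27  26  29  27  21]]
```

The roller arm in the fixed top view moved about 1 px (roughly 2.5 mm) towards the disc compared with the start. The roller has dropped into the notch, so step 1 is done. Next is the cover, going up and around the rail.

Request:
jog_arm([
  {"hand": 0,"translation": [-15,17,-20],"turn": [-1,2.9,-5.2]},
  {"hand": 0,"translation": [-30,34,-40],"turn": [-2,5.8,-10.4]},
  {"hand": 0,"translation": [-45,51,-60],"turn": [-3,8.7,-15.6]},
  {"hand": 0,"translation": [-60,68,-80],"turn": [-4,11.6,-20.8]},
  {"hand": 0,"translation": [-75,85,-100],"turn": [-5,14.5,-26]},
  {"hand": 0,"translation": [-90,102,-120],"turn": [-6,17.4,-31.2]},
  {"hand": 0,"translation": [-105,119,-140],"turn": [-7,20.3,-36.4]},
  {"hand": 0,"translation": [-120,136,-155],"turn": [-8,23.2,-41.6]},
  {"hand": 0,"translation": [-135,153,-168],"turn": [-9,26.1,-46.8]},
  {"hand": 0,"translation": [-149,168,-168],"turn": [-10,29,-52]},
])

```text
clock: 17.95
ee_pos: [0.5198, -0.138, 0.4191]
orientation: [-2.584, 0.94, 0.077]
force: [-0.2, -0.6, 1.3]
opening: 0.0005
grip_force: 0.0
```

```bash
python3 - <<'E'
from cov import *
st(); cmd([.37,.06,.42],M); cmd([.32,.09,.40],M); cmd(tcp(0,press=-.05),M)
E
```

```text
{'clock': 17.95, 'joints': [-0.677, 0.056, 1.468, 0.359, 1.789, 1.639], 'ee_pos': [0.52, -0.138, 0.419], 'force': [-0.188, -0.607, 1.306], 'opening': 0.001, 'grip_force': 0.0}
shift [-236.2  -44.7   61.8] turn [-10.2  29.3 -53. ] | 61.4
shift [-289.5  -27.5   87.5] turn [-10.2  29.3 -53. ] | 61.4
shift [-214.6  -46.7  264.7] turn [-10.2  29.3 -53. ] | 61.4
```

Request:
jog_arm([
  {"hand": 0,"translation": [-28,-3,8],"turn": [-1,2.9,-5.3]},
  {"hand": 0,"translation": [-56,-6,16],"turn": [-2,5.9,-10.6]},
  {"hand": 0,"translation": [-84,-9,25],"turn": [-3.1,8.8,-15.9]},
  {"hand": 0,"translation": [-112,-12,33],"turn": [-4.1,11.7,-21.2]},
  {"hand": 0,"translation": [-140,-16,41],"turn": [-5.1,14.6,-26.5]},
  {"hand": 0,"translation": [-168,-19,49],"turn": [-6.1,17.6,-31.8]},
  {"hand": 0,"translation": [-196,-22,57],"turn": [-7.1,20.5,-37.1]},
  {"hand": 0,"translation": [-224,-26,66],"turn": [-8.2,23.4,-42.4]},
  {"hand": 0,"translation": [-252,-29,74],"turn": [-9.2,26.4,-47.7]},
  {"hand": 0,"translation": [-280,-32,82],"turn": [-10.2,29.3,-53]},
])

```text
clock: 18.78
ee_pos: [0.3403, 0.0903, 0.4039]
orientation: [-2.994, -0.223, -0.779]
force: [14.7, 4.0, 12.5]
opening: 0.0006
grip_force: 0.0
```

```bash
python3 - <<'E'
from cov import *
from rig import imaging,status
import cv2
s=st(); print("orient err deg",np.degrees(np.linalg.norm((R.from_rotvec(s["orientation"]).inv()*R.from_matrix(M)).as_rotvec())))
c=imaging.camera_info("wrist"); im=imaging.grab_frame("wrist")[:,:,::-1]; cv2.imwrite("pics/w4.png",im); np.savez("w4.npz",**c)
cv2.imwrite("pics/side4.png",imaging.grab_frame("side")[:,:,::-1])
t0=cmd(tcp(0,press=-.04),M)
g=[np.round(M.T@(tcp(th)-tcp(0,press=-.04))*1000,1).tolist() for th in np.linspace(0,np.pi/2,19)]
for x in g: print(x)
T=np.array(c["T"])
for P in [W(-.015,.135,.105),W(.115,.135,.105),W(-.015,.135,.234),W(.115,.135,.234)]:
    q=T[:3,:3].T@(P-T[:3,3]); u=np.array(c["K"])@q; print(u[:2]/u[2])
E
```

```text
{'clock': 18.783, 'joints': [-0.263, -0.895, 2.163, 0.202, 1.405, 1.174], 'ee_pos': [0.34, 0.09, 0.404], 'force': [14.704, 4.007, 12.467], 'opening': 0.001, 'grip_force': 0.0}
orient err deg 0.8371226852802334
shift [-15.6 -18.2 190.1] turn [-0.5  0.9  0.3] | 1.1
[37.2, 0.0, 21.5]
[45.8, 0.0, 26.3]
[54.0, 0.0, 32.0]
[61.6, 0.0, 38.4]
[68.7, 0.0, 45.5]
[75.1, 0.0, 53.2]
[80.7, 0.0, 61.6]
[85.6, 0.0, 70.4]
[89.6, -0.0, 79.8]
[92.8, 0.0, 89.4]
[95.0, 0.0, 99.4]
[96.3, 0.0, 109.5]
[96.7, 0.0, 119.7]
[96.2, 0.0, 128.3]
[95.1, 0.0, 136.9]
[93.2, 0.0, 145.3]
[90.7, 0.0, 153.6]
[87.5, 0.0, 161.7]
[83.7, 0.0, 169.6]
[370.25112395 197.55235908]
[255.52005693 197.87635243]
[388.49782264 153.8538482 ]
[230.97406087 154.34353572]
```

View pics/w4.png

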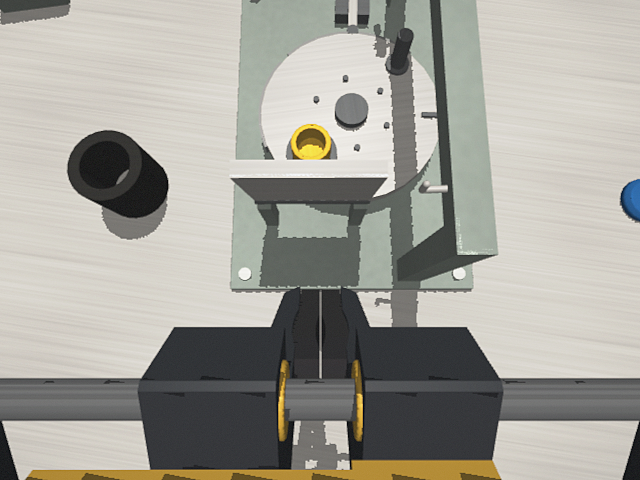

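The cover stands upright: its free edge runs from (231,160) to (388,160), about where an angle of 0 predicts it, and the rail is clear to the right. Joint 2 is at its limit here, so I'll use a steeper tool (78°).

```bash
sed -i 's/E=60/E=78/' cov.py; python3 - <<'E'
from cov import *
print(tcp(0,press=-.04)); cmd(tcp(0,press=-.04),M)
for th in np.linspace(0,np.pi/2,19): print(round(np.degrees(th)),np.round(M.T@(tcp(th)-tcp(0,press=-.04))*1000,1).tolist())
E
```

```text
[0.41851689 0.1267629  0.2315848 ]
shift [-10.6 -18.1 190.5] turn [ -0.4 -17.1   0.4] | 17.1
0 [42.1, 0.0, 8.9]
5 [51.5, 0.0, 10.7]
10 [60.9, 0.0, 13.4]
15 [70.0, 0.0, 16.9]
20 [78.8, 0.0, 21.3]
25 [87.2, 0.0, 26.4]
30 [95.2, 0.0, 32.4]
35 [102.6, 0.0, 39.1]
40 [109.4, 0.0, 46.4]
45 [115.5, 0.0, 54.4]
50 [120.8, 0.0, 63.0]
55 [125.4, 0.0, 72.0]
60 [129.1, 0.0, 81.5]
65 [131.9, 0.0, 91.3]
70 [133.7, 0.0, 101.3]
75 [134.7, 0.0, 111.5]
80 [134.6, 0.0, 121.1]
85 [133.9, 0.0, 129.7]
90 [132.5, 0.0, 138.2]
```

Request:
jog_arm([
  {"hand": 0,"translation": [-1,-2,15],"turn": [0,-2,0]},
  {"hand": 0,"translation": [-2,-4,35],"turn": [0,-4,0]},
  {"hand": 0,"translation": [-3,-6,58],"turn": [0,-6,0]},
  {"hand": 0,"translation": [-4,-8,81],"turn": [-0.1,-8,0.1]},
  {"hand": 0,"translation": [-5,-10,104],"turn": [-0.2,-10,0.2]},
  {"hand": 0,"translation": [-6,-12,127],"turn": [-0.3,-12,0.3]},
  {"hand": 0,"translation": [-7,-14,150],"turn": [-0.3,-14,0.3]},
  {"hand": 0,"translation": [-9,-16,172],"turn": [-0.4,-16,0.4]},
  {"hand": 0,"translation": [-10.6,-18,190],"turn": [-0.4,-17.1,0.4]},
  {"hand": 0,"translation": [-10.6,-18,190],"turn": [-0.4,-17.1,0.4]},
])

```text
clock: 19.72
ee_pos: [0.4206, 0.1201, 0.2317]
orientation: [-3.103, -0.212, -0.321]
force: [-0.6, 0.2, -0.3]
opening: 0.0006
grip_force: 0.0
```

```bash
python3 - <<'E'
from cov import *
st()
for th in range(0,95,5):
    t=tcp(np.radians(th)); 
    if th in(0,): cmd(t,M)
cmd(tcp(0,press=-.04),M)
E
```

```text
{'clock': 19.717, 'joints': [-0.017, -0.264, 2.102, 0.036, 1.101, 1.405], 'ee_pos': [0.421, 0.12, 0.232], 'force': [-0.598, 0.214, -0.332], 'opening': 0.001, 'grip_force': 0.0}
shift [40.9 -7.5  8.7] turn [ 0.1  0.2 -0.8] | 0.9
shift [-1.2 -6.9 -0.1] turn [ 0.1  0.2 -0.8] | 0.9
```

Request:
jog_arm([
  {"hand": 0,"translation": [15,0,4],"turn": [0,0,0]},
  {"hand": 0,"translation": [27,0,7],"turn": [0,0,0]},
  {"hand": 0,"translation": [34,0,8],"turn": [0,0,0]},
  {"hand": 0,"translation": [41,0,9],"turn": [0,0,0]},
  {"hand": 0,"translation": [46,0,9.8],"turn": [0,0,0]},
  {"hand": 0,"translation": [50.5,0,10.7],"turn": [0,0,0]},
  {"hand": 0,"translation": [55,0,12],"turn": [0,0,0]},
  {"hand": 0,"translation": [60,0,13.4],"turn": [0,0,0]},
  {"hand": 0,"translation": [64.5,0,15],"turn": [0,0,0]},
  {"hand": 0,"translation": [69,0,17],"turn": [0,0,0]},
])

```text
clock: 20.55
ee_pos: [0.4923, 0.1305, 0.2335]
orientation: [-3.103, -0.215, -0.333]
force: [-2.2, -0.1, -0.8]
opening: 0.0004
grip_force: 0.9
```

Request:
jog_arm([
  {"hand": 0,"translation": [4.4,0,2.2],"turn": [0,0,0]},
  {"hand": 0,"translation": [8.8,0,4.4],"turn": [0,0,0]},
  {"hand": 0,"translation": [13,0,7],"turn": [0,0,0]},
  {"hand": 0,"translation": [17.2,0,9.5],"turn": [0,0,0]},
  {"hand": 0,"translation": [21.2,0,12.5],"turn": [0,0,0]},
  {"hand": 0,"translation": [25.2,0,15.5],"turn": [0,0,0]},
  {"hand": 0,"translation": [29,0,18.9],"turn": [0,0,0]},
  {"hand": 0,"translation": [32.6,0,22.2],"turn": [0,0,0]},
  {"hand": 0,"translation": [36,0,25.9],"turn": [0,0,0]},
  {"hand": 0,"translation": [39.4,0,29.5],"turn": [0,0,0]},
])

```text
clock: 21.38
ee_pos: [0.5366, 0.1366, 0.2126]
orientation: [-3.103, -0.215, -0.333]
force: [-1.4, -0.8, 0.6]
opening: 0.0008
grip_force: 0.6
```

```bash
python3 - <<'E'
from cov import *
st(); cmd(tcp(np.radians(40)),M); cmd(tcp(np.radians(90)),M)
E
```

```text
{'clock': 21.383, 'joints': [0.022, 0.049, 1.862, 0.028, 1.018, 1.442], 'ee_pos': [0.537, 0.137, 0.213], 'force': [-1.434, -0.808, 0.587], 'opening': 0.001, 'grip_force': 0.565}
shift [-2.5 -8.   3.2] turn [ 0.2 -0.2 -0.7] | 0.8
shift [20.2 -8.7 95.1] turn [ 0.2 -0.2 -0.7] | 0.8
```

Request:
jog_arm([
  {"hand": 0,"translation": [0.6,0,6],"turn": [0,0,0]},
  {"hand": 0,"translation": [3.6,0,11],"turn": [0,0,0]},
  {"hand": 0,"translation": [6.2,0,15.5],"turn": [0,0,0]},
  {"hand": 0,"translation": [8.9,0,20],"turn": [0,0,0]},
  {"hand": 0,"translation": [11.2,0,24.5],"turn": [0,0,0]},
  {"hand": 0,"translation": [13.5,0,29],"turn": [0,0,0]},
  {"hand": 0,"translation": [15.3,0,33.6],"turn": [0,0,0]},
  {"hand": 0,"translation": [17.2,0,38.3],"turn": [0,0,0]},
  {"hand": 0,"translation": [18.6,0,43.2],"turn": [0,0,0]},
  {"hand": 0,"translation": [20,0,48],"turn": [0,0,0]},
])

```text
clock: 22.22
ee_pos: [0.5657, 0.1406, 0.1696]
orientation: [-3.103, -0.215, -0.332]
force: [-1.0, 0.8, -0.0]
opening: 0.0003
grip_force: 0.4
```

Request:
jog_arm([
  {"hand": 0,"translation": [0.9,0,5],"turn": [0,0,0]},
  {"hand": 0,"translation": [1.8,0,10],"turn": [0,0,0]},
  {"hand": 0,"translation": [2.3,0,15],"turn": [0,0,0]},
  {"hand": 0,"translation": [2.8,0,20],"turn": [0,0,0]},
  {"hand": 0,"translation": [2.8,0,25],"turn": [0,0,0]},
  {"hand": 0,"translation": [2.7,0,29.5],"turn": [0,0,0]},
  {"hand": 0,"translation": [2.4,0,34],"turn": [0,0,0]},
  {"hand": 0,"translation": [2,0,38],"turn": [0,0,0]},
  {"hand": 0,"translation": [1.5,0,41],"turn": [0,0,0]},
  {"hand": 0,"translation": [1,0,44],"turn": [0,0,0]},
])

```text
clock: 23.05
ee_pos: [0.5759, 0.142, 0.1271]
orientation: [-3.103, -0.215, -0.333]
force: [-0.5, -0.3, -0.2]
opening: 0.0006
grip_force: 0.3
```

```bash
python3 - <<'E'
from cov import *
s=st(); tip=np.array(s["ee_pos"])+.019*M[:,2]; print("tip",tip); cmd(tcp(np.radians(90)),M)
E
```

```text
{'clock': 23.05, 'joints': [0.031, 0.253, 1.824, 0.029, 0.852, 1.446], 'ee_pos': [0.576, 0.142, 0.127], 'force': [-0.529, -0.349, -0.178], 'opening': 0.001, 'grip_force': 0.339}
tip [0.57975576 0.14257339 0.1085343 ]
shift [-0.3 -8.7  3.2] turn [ 0.2 -0.2 -0.7] | 0.8
```

Request:
jog_arm([
  {"hand": 0,"translation": [0,0,0.5],"turn": [0,0,0]},
  {"hand": 0,"translation": [0,0,1],"turn": [0,0,0]},
  {"hand": 0,"translation": [0,0,1.5],"turn": [0,0,0]},
  {"hand": 0,"translation": [0,0,2],"turn": [0,0,0]},
  {"hand": 0,"translation": [0,0,2.5],"turn": [0,0,0]},
  {"hand": 0,"translation": [0,0,3],"turn": [0,0,0]},
  {"hand": 0,"translation": [0,0,3],"turn": [0,0,0]},
  {"hand": 0,"translation": [0,0,3],"turn": [0,0,0]},
  {"hand": 0,"translation": [0,0,3],"turn": [0,0,0]},
  {"hand": 0,"translation": [0,0,3],"turn": [0,0,0]},
])

```text
clock: 23.88
ee_pos: [0.5762, 0.1421, 0.1264]
orientation: [-3.103, -0.216, -0.332]
force: [-12.8, -0.8, 18.8]
opening: 0.0003
grip_force: 9.4
```

```bash
python3 - <<'E'
from cov import *
from rig import imaging
import cv2
st()
for n in("side","wrist","top"): cv2.imwrite(f"pics/{n}5.png",imaging.grab_frame(n)[:,:,::-1])
A,B=[cv2.cvtColor(cv2.imread(f),6).astype(int) for f in("pics/top0.png","pics/top5.png")]
print(A[183:188,311:315]);print(B[183:188,311:315])
E
```

```text
{'clock': 23.883, 'joints': [0.031, 0.255, 1.823, 0.028, 0.851, 1.446], 'ee_pos': [0.576, 0.142, 0.126], 'force': [-12.778, -0.835, 18.822], 'opening': 0.0, 'grip_force': 9.37}
[[ 88  94  89  92]
 [ 93  95  97  97]
 [119 134 143 143]
 [136 156 157 159]
 [134 159 163 164]]
[[ 93  93  90  92]
 [ 88  91  92  90]
 [ 94  96 100  98]
 [118 138 141 139]
 [133 160 162 161]]
```

The cover is hard on its stop: 19 N with no travel, tip height 0.108 m. The roller is still dropped. I'll lift off straight up.

Request:
jog_arm([
  {"hand": 0,"translation": [0,0,-3],"turn": [0,0,0]},
  {"hand": 0,"translation": [-1,0,-8],"turn": [0,0,0]},
  {"hand": 0,"translation": [-3,0,-16],"turn": [0,0,0]},
  {"hand": 0,"translation": [-6,0,-30],"turn": [0,0,0]},
  {"hand": 0,"translation": [-10,0,-50],"turn": [0,0,0]},
  {"hand": 0,"translation": [-14,0,-75],"turn": [0,0,0]},
  {"hand": 0,"translation": [-18,0,-100],"turn": [0,0,0]},
  {"hand": 0,"translation": [-20,0,-125],"turn": [0,0,0]},
  {"hand": 0,"translation": [-20,0,-140],"turn": [0,0,0]},
  {"hand": 0,"translation": [-20,0,-140],"turn": [0,0,0]},
])

```text
clock: 24.87
ee_pos: [0.529, 0.1355, 0.2615]
orientation: [-3.102, -0.215, -0.344]
force: [-0.2, -0.2, 0.3]
opening: 0.0008
grip_force: 0.0
```

```bash
python3 - <<'E'
from cov import *
from rig import imaging
import cv2
st()
c=imaging.camera_info("wrist"); w=imaging.grab_frame("wrist"); B=cv2.cvtColor(imaging.grab_frame("top"),7).astype(int); print(B[183:188,311:315])
T=np.array(c["T"])
# sheet region in wrist view: grey light bright quad; brass must be hidden
h=cv2.cvtColor(w,cv2.COLOR_RGB2HSV); print("brass px",cv2.inRange(h,(15,140,80),(32,255,255))[:300].astype(bool).sum())
g=cv2.cvtColor(w,7)
for P in [W(.05,.006,.1065),W(-.015,.006,.1065),W(.115,.006,.1065),W(.115,.135,.1065),W(-.015,.135,.1065)]:
    q=T[:3,:3].T@(P-T[:3,3]); u=np.array(c["K"])@q; u=u[:2]/u[2]; print("pred",np.round(u))
u0=W(.05,.006,.1065); q=np.array(c["K"])@(T[:3,:3].T@(u0-T[:3,3])); x,y=(q[:2]/q[2]).astype(int)
print("column",x, [(yy,int(g[yy,x])) for yy in range(max(0,y-14),min(480,y+15),2)])
y2=y+25; print("row",y2,[(xx,int(g[y2,xx])) for xx in range(0,640,12)])
E
```

```text
{'clock': 24.867, 'joints': [0.02, -0.027, 1.836, 0.027, 1.114, 1.443], 'ee_pos': [0.529, 0.136, 0.262], 'force': [-0.22, -0.204, 0.319], 'opening': 0.001, 'grip_force': 0.0}
[[ 95  90  92  92]
 [ 92  92  90  88]
 [ 94  97  96  95]
 [119 136 139 137]
 [132 159 162 160]]
brass px 0
pred [329. 162.]
pred [420. 161.]
pred [238. 163.]
pred [243. 339.]
pred [418. 337.]
column 328 [(147, 221), (149, 211), (151, 211), (153, 201), (155, 212), (157, 205), (159, 205), (161, 209), (163, 205), (165, 212), (167, 214), (169, 215), (171, 208), (173, 208), (175, 211)]
row 186 [(0, 175), (12, 180), (24, 187), (36, 178), (48, 179), (60, 184), (72, 185), (84, 183), (96, 182), (108, 186), (120, 190), (132, 189), (144, 188), (156, 188), (168, 186), (180, 188), (192, 191), (204, 193), (216, 148), (228, 150), (240, 205), (252, 207), (264, 209), (276, 211), (288, 212), (300, 212), (312, 212), (324, 213), (336, 212), (348, 211), (360, 209), (372, 207), (384, 202), (396, 199), (408, 197), (420, 207), (432, 203), (444, 166), (456, 114), (468, 109), (480, 105), (492, 189), (504, 186), (516, 186), (528, 150), (540, 148), (552, 185), (564, 188), (576, 185), (588, 199), (600, 53), (612, 56), (624, 56), (636, 53)]
```

The bushing is fully covered, the sheet's left edge sits where a level cover should be, the roller is still dropped, and the arm is clear. Handing in.

```bash
python3 -c "
from rig import robot
print(robot.hand_in())"
```

```text
the job is handed in; nothing more can be done
None
```

The turntable is clicked into its second detent and let go, the cover is down on its stop, and the job is handed in at about 25 s of the 64 s limit; hand-in gave no verdict.

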